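# Log out expired sample tubes and post them into the waste box

## Task

Log out the expired sample tubes lying on the right of the table: take the hand scanner from its cradle and scan whichever tubes are there in the order red, yellow, green, violet, each time holding the scanner steady in the air from about 5 to 10 cm away, so that its beam rests on the middle of the tube's coloured label for at least a second, while the tube still lies on the table. Then stand the scanner back upright in its cradle, and after that put each tube on the sprung double flap in the lid of the yellow waste box and push it right through, so that all the tubes are inside and both flaps have closed again. Do not tip the scanner over or knock over the small dark-capped vial that stands near the scanner, and keep clear of the tall retort stand at the back.

Things in the scene. Friction and masses are not known exactly. Their poses are not given: they have to be found in the camera images.
- scanner: white hand scanner on a black foot, 150 g, 114 mm tall, upright. Origin: centre of its underside; z up, x to its front. Foot 50 x 38 x 12 mm. Upright handle 28 mm (x) by 24 mm (y), axis 4 mm behind the origin, up to 114 mm: grip it from above across the 24 mm, above 70 mm. Below that a 30 mm wide nose (up to 69 mm high, reaching 42 mm ahead of the origin) points forward and 45 degrees down.
- scanner_grip (a point): centre of the free upper part of the scanner's handle, 92 mm above its underside, 22 mm below its top; axes as the scanner's (fingers close along y)
- scanner_window (a point): centre of the scanner's red window, 33 mm in front of and 30 mm above the scanner's origin. The beam leaves it along this frame's +x, forward and 45 degrees down when the scanner is upright. y points to the scanner's left.
- cradle: grey tray fixed to the table, in which the scanner stands, 74 x 60 mm over all, inside 64 x 50 mm, floor 4 mm and rim 14 mm above the table. Origin: centre of its underside; x is the scanner's front direction when parked. Behind it, at x 0.65 to 0.8 and y -0.33 to -0.08 in the robot's frame, stands a retort stand with a glass column, over 0.5 m tall: on the way between the tubes and the box, pass in front of it.
- waste_box: yellow waste box fixed to the table, 130 mm (x) by 176 mm (y), 100 mm high with a grey lid; lid and walls are solid and the slot is the only way in. Inside 122 x 168 mm, floor 4 mm. Origin: centre of its underside; y along the slot.
- slot (a point): centre of the slot in the lid, level with the lid's top, 100 mm above the table; 56 mm (x) by 120 mm (y; a tube goes in lying along y). Two black sprung flaps hinged on its long sides meet in the middle, sloping 8 degrees down, and swing down. A tube laid on them stays, its middle 6 mm above this point; pushed down on its middle with 4 to 8 N until its top is 25 mm below the lid, it drops in. Closed fingers fit.
- flap_near (a joint): angle of the flap on the box's -x side: 0 shut, grows to 1.4 rad as it is pushed down; sprung, shuts by itself
- flap_far (a joint): the same for the flap on the +x side
- tube_red_label (a point): centre of the red wrap-round label (white bars) on a lying sample tube with a white cap, mid-length and mid-thickness, about 8.5 mm above the table. Tube 102 mm long along this frame's y, 20 mm across, 19 mm high, 30 g; does not roll. The label can be read from any side. Grasp across the body. May be absent (None).
- tube_yellow_label (a point): centre of the yellow wrap-round label (white bars) on a lying sample tube with a blue cap, mid-length and mid-thickness, about 8.5 mm above the table. Tube 102 mm long along this frame's y, 20 mm across, 19 mm high, 30 g; does not roll. The label can be read from any side. Grasp across the body. May be absent (None).
- tube_green_label (a point): centre of the green wrap-round label (white bars) on a lying sample tube with a white cap, mid-length and mid-thickness, about 8.5 mm above the table. Tube 102 mm long along this frame's y, 20 mm across, 19 mm high, 30 g; does not roll. The label can be read from any side. Grasp across the body. May be absent (None).
- tube_violet_label (a point): centre of the violet wrap-round label (white bars) on a lying sample tube with a blue cap, mid-length and mid-thickness, about 8.5 mm above the table. Tube 102 mm long along this frame's y, 20 mm across, 19 mm high, 30 g; does not roll. The label can be read from any side. Grasp across the body. May be absent (None).
- vial_dark: bystander: glass vial with a dark cap, 24 mm across, 54 mm tall, standing; origin at the centre of its underside, z up; leave it standing
Mind the look-alikes: they are no part of the job. What is shaped like the scanner but pink is not meant.

How it is judged (in metres and radians):
On the way, in this order (a step that is already met when the one before it is completed fails the run):
1. scan the red tube for 1 s: its label's centre stays within 10 mm (y and z) of the beam line, 40 to 110 mm from the window, tube over 120 mm from the slot (x of tube_red_label in the frame of scanner_window between 0.04 and 0.11 m and y of tube_red_label in the frame of scanner_window between -0.01 and 0.01 m and z of tube_red_label in the frame of scanner_window between -0.01 and 0.01 m and horizontal distance between tube_red_label and slot above 0.12 m), for 1 s.
2. scan the yellow tube for 1 s: its label's centre stays within 10 mm (y and z) of the beam line, 40 to 110 mm from the window, tube over 120 mm from the slot (x of tube_yellow_label in the frame of scanner_window between 0.04 and 0.11 m and y of tube_yellow_label in the frame of scanner_window between -0.01 and 0.01 m and z of tube_yellow_label in the frame of scanner_window between -0.01 and 0.01 m and horizontal distance between tube_yellow_label and slot above 0.12 m), for 1 s.
3. scan the green tube for 1 s: its label's centre stays within 10 mm (y and z) of the beam line, 40 to 110 mm from the window, tube over 120 mm from the slot (x of tube_green_label in the frame of scanner_window between 0.04 and 0.11 m and y of tube_green_label in the frame of scanner_window between -0.01 and 0.01 m and z of tube_green_label in the frame of scanner_window between -0.01 and 0.01 m and horizontal distance between tube_green_label and slot above 0.12 m), for 1 s.
4. scan the violet tube for 1 s: its label's centre stays within 10 mm (y and z) of the beam line, 40 to 110 mm from the window, tube over 120 mm from the slot (x of tube_violet_label in the frame of scanner_window between 0.04 and 0.11 m and y of tube_violet_label in the frame of scanner_window between -0.01 and 0.01 m and z of tube_violet_label in the frame of scanner_window between -0.01 and 0.01 m and horizontal distance between tube_violet_label and slot above 0.12 m), for 1 s.
5. the scanner stands upright in its cradle again, released (horizontal distance between scanner and cradle below 0.012 m and z of scanner in the frame of cradle below 0.008 m and angle between scanner's own z axis and vertical below 0.1 rad and contact force between scanner and the fingers below 0.1 N), for 0.2 s.
At the end, for the whole second after the job is handed in: every tube that is there lies inside the waste box (label centre within its walls and lower than 70 mm above its underside), both flaps are shut (under 0.12 rad), and the scanner stands upright (within 0.1 rad) and at rest on its cradle's floor, within 12 mm of the cradle's centre (horizontal distance between scanner and cradle below 0.012 m and z of scanner in the frame of cradle below 0.008 m and angle between scanner's own z axis and vertical below 0.1 rad and linear speed of scanner below 0.02 m/s and value of joint each of flap_near, flap_far below 0.12 rad and x of tube_red_label in the frame of waste_box between -0.062 and 0.062 m and y of tube_red_label in the frame of waste_box between -0.085 and 0.085 m and z of each of tube_red_label, tube_yellow_label, tube_green_label, tube_violet_label in the frame of waste_box below 0.07 m and x of tube_yellow_label in the frame of waste_box between -0.062 and 0.062 m and y of tube_yellow_label in the frame of waste_box between -0.085 and 0.085 m and x of tube_green_label in the frame of waste_box between -0.062 and 0.062 m and y of tube_green_label in the frame of waste_box between -0.085 and 0.085 m and x of tube_violet_label in the frame of waste_box between -0.062 and 0.062 m and y of tube_violet_label in the frame of waste_box between -0.085 and 0.085 m); the robot touches nothing.
It fails at once if the scanner is tipped over (more than 0.8 rad) (angle between scanner's own z axis and vertical above 0.8 rad).
It fails at once if the dark-capped vial is knocked over (angle between vial_dark's own z axis and vertical above 0.7 rad).
Of tube_red, tube_yellow, tube_green, tube_violet only 2 to 3 are there at a start; the rules pass over those that are not, and their reading is None.
At some moment in a run one of tube_red, tube_yellow, tube_green, tube_violet may be knocked a few centimetres aside while the robot is not near it.
It also fails if it takes over 210 s, if anything falls off the work surface, if the arm or the gripper's body presses on something with over 40 N, if the wrist force passes 120 N, or if a joint passes its speed limit or range.

## Robot

A 6-joint arm with a two-finger parallel gripper is mounted at the origin on a cart in front of the work surface, level with it; the furniture and walls round the work are solid. World frame = base frame: x ahead of the robot, y to its left, z up, the work surface at z = 0. Lengths are in mm, angles in rad, forces in N, time in s.
With the tool pointing down it reaches from about 300 to 775 mm from the base axis. Payload 14.6 kg.
Tool frame: the origin (TCP) lies midway between the tips of the shut fingers; the grasp point (between the pads) lies manip.grasp_offset behind it (manip.grasp_offset is the distance from the TCP to the grasp point, in mm); z points along the fingers, y is the direction in which the jaws open and shut (so a half turn about z gives the same grasp; the last joint's range is limited). The gripper opens to 94 mm and grips with 3 to 60 N. Pads are 16 mm wide; open, the fingers measure 119 mm over their backs; the gripper's body (75 mm by 177 mm) begins 78 mm behind the grasp point.
Start: joints at [1.203, 0.3, 1.521, -0, 1.321, -0.067], TCP at [162.954, 525.295, 205.446] pointing down, gripper open.
Joint ranges: [-3.03, 3.03], [-0.79, 2.21], [0.23, 2.52], [-1.04, 4.18], [0, 3.07], [-2.55, 2.55]. Speed limits (rad/s): [2.22, 2.22, 2.57, 3.14, 3.14, 3.14].

## Interface

Orientations are given as [roll, pitch, yaw] about the fixed x, y, z axes, in that order (R = Rz(yaw) Ry(pitch) Rx(roll)).
In Python, from cell import monitor, vision, order, manip gives the robot as it stands.
- The arm moves only by the shell command python3 -m jog 'ROWS' [FORCE]. ROWS is JSON, a list of rows, each a list of 7 numbers: the shift along the tool's x, y, z in cm, then the turn, a rotation vector about the tool's x, y, z in rad, then the opening in per cent of the stroke, from 0 (shut) to 100 (fully open). In form: [[tx, ty, tz, rx, ry, rz, jaw], ...]. A call has 1 to 8 rows; each row shifts and turns the commanded pose from where the row before left it, along the tool's axes as they then stand; what a row does not reach is not made up. A row lasts 1/10 s, in which the tool goes at most 50 mm and 8.59 degrees, less where a joint would pass 70% of its speed; a pose out of reach is approached as far as the arm can. A call is refused whole if a number of a shift passes 5 or a number of a turn 0.15, either way. A call with a gripper value outside its range is refused whole. The fingers move at their own pace and stop on an object; FORCE is the grip in N (left out, the last holds). Time passes only in rows, so rows that do not move let the fingers close. It gives the time, the measured TCP pose, the force and the opening at its end, in the units of the state.
- monitor.read_state(): the state, without advancing time (a new reading comes with each control period).
- vision.camera(name): name is "scene" or "top" or "wrist"; returns a dict with "color" (400x640x3 uint8, blue, green, red), "fx", "fy", "cx", "cy" (pixels), "cam_to_world" (4x4, takes a point from camera to world coordinates); the wrist camera has in their place "tool_from_camera" (4x4, takes a point from camera to tool coordinates, whose origin is the TCP and whose axes are the flange's). Camera axes: x right, y down, z forward; pixel columns grow to the right and rows downward; lengths in mm; the calibration is good to about 2 mm. The wrist camera is an equidistant fisheye: a pixel r from the principal point sees the ray r / f radians off the axis. A picture is of the moment at which its call begins: read the wrist's pose just before it. There is no depth.
- order.sign_off(): hands the job in, once; it reports no verdict.
The state is a dict: "clock": time; "joints": joint angles; "qd": joint speeds; "effort": joint torques, N m; "eef_pos": TCP position; "eef_rot": TCP orientation; "wrist_force": force on the tool from outside, world axes, zero at the start; "moment": the same for the moment, N m; "finger_gap": finger opening in mm.
Only numpy, scipy, OpenCV 4.12 (cv2) and the standard library are available. Lean on these libraries where they do the work, as an engineer would, in place of code of your own. Each camera call takes 0.05 s, during which the arm holds its last target.

## Working session

There is one attempt and no reset: what is moved stays moved. The work goes in short steps, Python scripts to look and compute and a shell command to move; the robot and the scene stay as the last step left them, time stands still between calls to the robot, and variables do not carry over. Pictures are saved under pics/ and viewed, and the job is handed in when it is done.

```bash
ls; mkdir -p pics
python3 - <<'E'
from cell import monitor, vision, order, manip
import cv2
print(monitor.read_state()); print(manip.grasp_offset)
for n in ("scene","top","wrist"):
    c=vision.camera(n); cv2.imwrite(f"pics/{n}0.png",c["color"])
    print(n,{k:(v.tolist() if hasattr(v,'tolist') else v) for k,v in c.items() if k!="color"})
E
```

```text
pics
{'clock': 0.0, 'joints': array([ 1.20340804e+00,  3.00455628e-01,  1.52160224e+00, -6.36681159e-06,
        1.32066147e+00, -6.66044467e-02]), 'qd': array([-0.00026319, -0.00057838, -0.00055362, -0.00025857, -0.00129388,
        0.00147306]), 'effort': array([-3.17103550e-04, -5.31807983e+01, -3.52732229e+01,  7.08386488e-02,
        2.44464056e-02, -1.49959574e-04]), 'eef_pos': array([162.86051483, 525.06080032, 204.88585792]), 'eef_rot': array([-3.14046806e+00, -6.88331648e-05,  2.84081035e+00]), 'wrist_force': array([-0.86906369,  0.34709349, -0.26580556]), 'moment': array([-0.02708691,  0.02027603, -0.02970669]), 'finger_gap': 94.1059880337159}
18.8
scene {'fx': 468.7602694147579, 'fy': 468.7602694147579, 'cx': 324.73043510368365, 'cy': 202.4007827028543, 'cam_to_world': [[0.6063089814145055, -0.40941907033881186, 0.6817370782779882, -404.5951067448581], [-0.7948932611375643, -0.3369373035066231, 0.5045968260936388, -756.6803099836463], [0.02311108942029622, -0.8478497970446115, -0.5297325732831787, 850.3036164237875], [0.0, 0.0, 0.0, 1.0]]}
top {'fx': 502.5865562739585, 'fy': 502.5865562739585, 'cx': 323.7589359476251, 'cy': 196.49388097948506, 'cam_to_world': [[-0.014168473364187128, -0.983436486148733, 0.18069845620248323, 271.4887661904576], [-0.9998106934153601, 0.01634411498419947, 0.010556857377073396, -64.25383337130233], [-0.013335355069323113, -0.18051467424233325, -0.9834818863041449, 1571.4172475712778], [0.0, 0.0, 0.0, 1.0]]}
wrist {'fx': 309.70691628693146, 'fy': 309.70691628693146, 'cx': 315.8769385672958, 'cy': 196.1395873406547, 'tool_from_camera': [[-0.00021461513641809945, -0.9668406199691537, -0.25538044075066246, 73.60478637875602], [0.9999999748561698, -0.00022410425790983556, 8.058442641605139e-06, 0.062565557696459], [-6.502307383873442e-05, -0.25538043259995663, 0.9668406437552448, -179.14756428692223], [0.0, 0.0, 0.0, 1.0]]}
```

View pics/scene0.png

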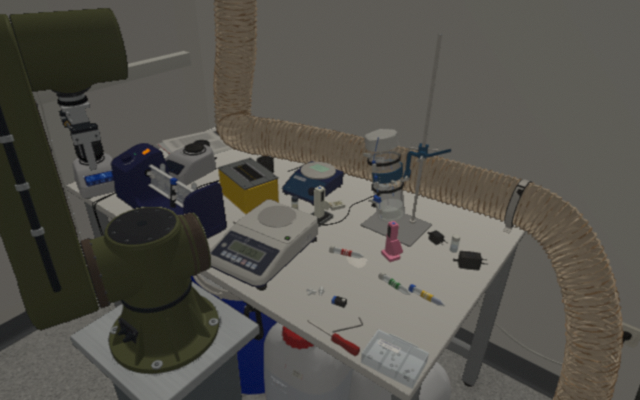

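View pics/top0.png

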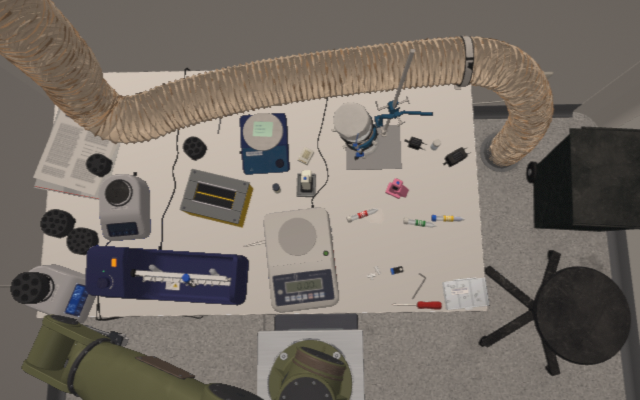

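View pics/wrist0.png

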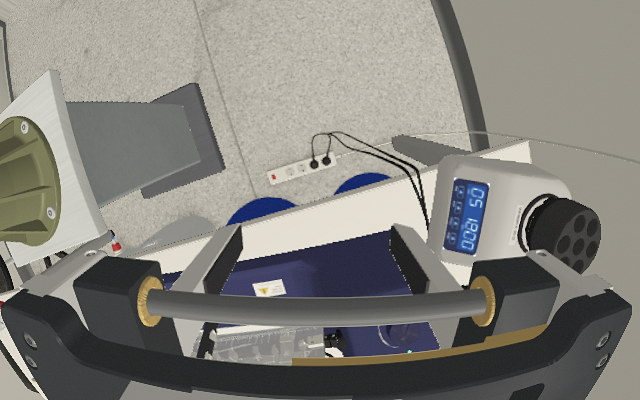

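```bash
cat > h.py <<'E'
import numpy as np, cv2
from cell import monitor, vision, manip
from scipy.spatial.transform import Rotation as R
def ray(c,u,v,T=None):
    if "cam_to_world" in c:
        T=np.array(c["cam_to_world"]); d=np.array([(u-c["cx"])/c["fx"],(v-c["cy"])/c["fy"],1.])
    else:
        s=T; T=tool(s)@np.array(c["tool_from_camera"])
        x,y=(u-c["cx"])/c["fx"],(v-c["cy"])/c["fy"]; r=np.hypot(x,y)
        d=np.array([x/r*np.sin(r),y/r*np.sin(r),np.cos(r)]) if r>1e-9 else np.array([0,0,1.])
    return T[:3,3],T[:3,:3]@d
def plane(c,u,v,z,s=None):
    o,d=ray(c,u,v,s); return o+d*(z-o[2])/d[2]
def tool(s):
    T=np.eye(4); T[:3,:3]=R.from_euler('xyz',s["eef_rot"]).as_matrix(); T[:3,3]=s["eef_pos"]; return T
def proj(c,p,s=None):
    if "cam_to_world" in c:
        T=np.array(c["cam_to_world"]); q=T[:3,:3].T@(np.array(p)-T[:3,3])
        return c["cx"]+c["fx"]*q[0]/q[2], c["cy"]+c["fy"]*q[1]/q[2]
    T=tool(s)@np.array(c["tool_from_camera"]); q=T[:3,:3].T@(np.array(p)-T[:3,3])
    r=np.hypot(q[0],q[1]); a=np.arctan2(r,q[2]); return c["cx"]+c["fx"]*a*q[0]/r, c["cy"]+c["fy"]*a*q[1]/r
def tri(c1,p1,c2,p2):
    o1,d1=ray(c1,*p1);o2,d2=ray(c2,*p2);d1/=np.linalg.norm(d1);d2/=np.linalg.norm(d2)
    A=np.stack([d1,-d2],1); t=np.linalg.lstsq(A,o2-o1,rcond=None)[0]
    a,b=o1+d1*t[0],o2+d2*t[1]; return (a+b)/2,np.linalg.norm(a-b)
def st():
    s=monitor.read_state(); print("t",round(s["clock"],2),"pos",s["eef_pos"].round(1),"rpy",s["eef_rot"].round(3),"F",s["wrist_force"].round(1),"gap",round(s["finger_gap"],1),"q",s["joints"].round(2)); return s
E
python3 - <<'E'
from h import *
t=cv2.imread("pics/top0.png"); s=cv2.imread("pics/scene0.png")
def cr(im,x,y,w,h,k,n): cv2.imwrite(n,cv2.resize(im[y:y+h,x:x+w],None,fx=k,fy=k,interpolation=cv2.INTER_CUBIC))
cr(t,170,130,160,110,5,"pics/tl.png"); cr(t,330,130,150,110,5,"pics/tr.png"); cr(s,210,150,150,110,5,"pics/sl.png"); cr(s,310,200,180,120,4,"pics/sr.png")
E
```

```text
(no output)
```

View pics/tl.png

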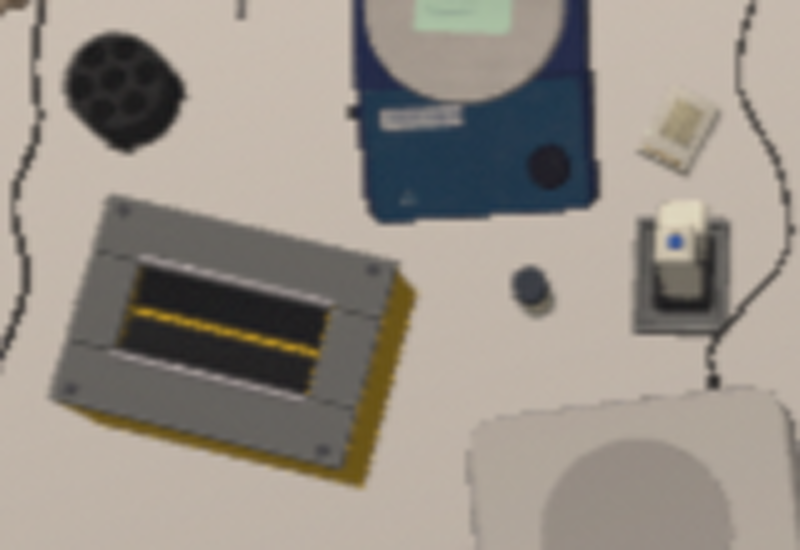

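View pics/tr.png

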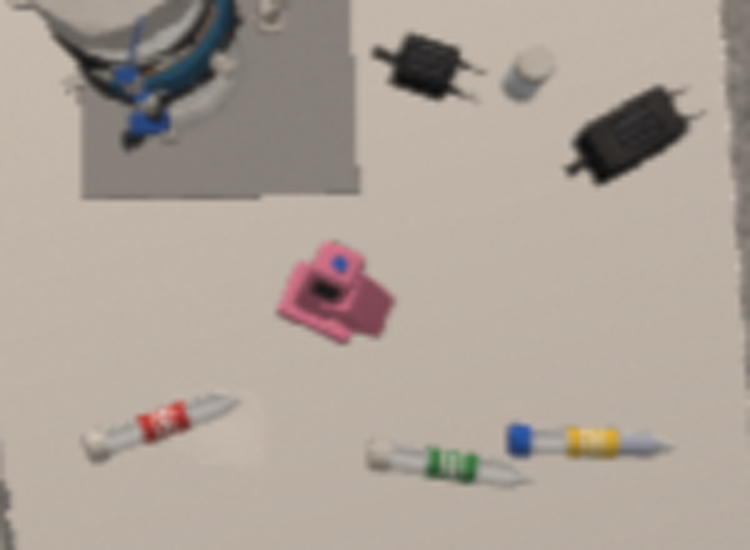

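View pics/sl.png

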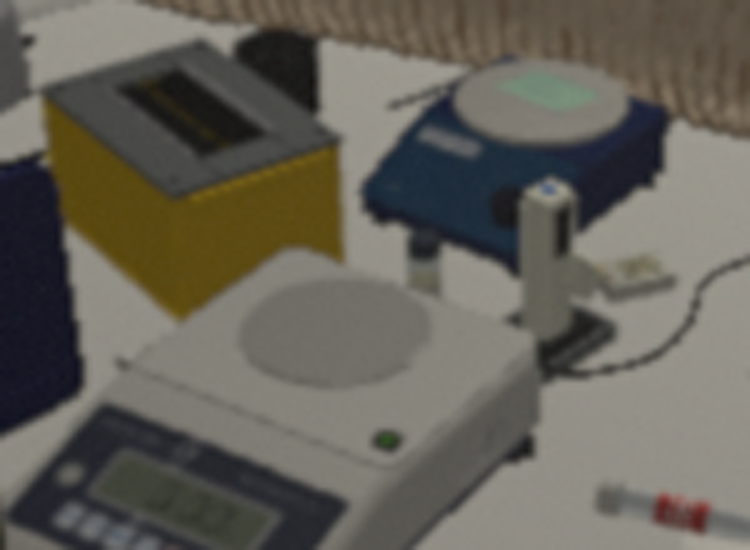

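View pics/sr.png

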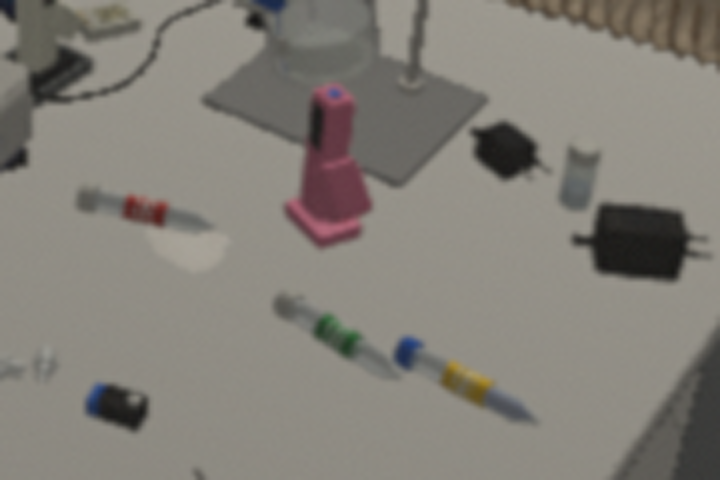

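The tubes present are red, green and yellow; there is no violet. The scanner is at top px (306,183), the vial at (276,187), the box at (217,197), and the pink decoy at (397,188).

Run:
```python
from h import *
ct=vision.camera("top"); cs=vision.camera("scene")
def lab(c,lo,hi,roi):
    h=cv2.cvtColor(c["color"],cv2.COLOR_BGR2HSV); x,y,w,hh=roi
    m=cv2.inRange(h,lo,hi); k=np.zeros_like(m); k[y:y+hh,x:x+w]=m[y:y+hh,x:x+w]
    n,l,s,ce=cv2.connectedComponentsWithStats(k)
    pts=np.argwhere(k)[:,::-1].astype(np.float32); r=cv2.minAreaRect(pts)
    return r[0],len(pts)
T=(335,195,145,45); S=(310,235,150,75)
for n,ranges in dict(red=[(0,120,60),(8,255,255)],yellow=[(18,120,60),(30,255,255)],green=[(45,90,40),(80,255,255)]).items():
    a,na=lab(ct,*ranges,T); b,nb=lab(cs,*ranges,S)
    print(n,a,na,b,nb,plane(ct,*a,12).round(1),plane(cs,*b,12).round(1))
k=lambda x,y:(170+x/5,130+y/5); kr=lambda x,y:(330+x/5,130+y/5)
for n,(x,y) in dict(redcap=(97,447),redtip=(240,400),grcap=(380,453),grtip=(530,482),ycap=(519,439),ytip=(670,448)).items(): print(n,plane(ct,*kr(x,y),9).round(1))
print("cradle corners",[plane(ct,*k(x,y),14).round(1)[:2] for x,y in ((640,220),(730,222),(728,330),(634,330))])
print("lid corners",[plane(ct,*k(x,y),100).round(1)[:2] for x,y in ((110,195),(400,263),(350,470),(50,398))])
print("slot corners",[plane(ct,*k(x,y),100).round(1)[:2] for x,y in ((137,260),(330,308),(309,396),(115,345))])
print("vial cap",plane(ct,*k(531,285),54).round(1))
print("scanner top",plane(ct,*k(682,215),114).round(1))
sl=lambda x,y:(210+x/5,150+y/5)
print("scanner btn tri",tri(ct,k(676,242),cs,sl(549,188)))
print("pink",[plane(ct,*kr(x,y),z).round(1) for x,y,z in ((340,263,114),(320,310,12))])
```

```text
red (362.4499816894531, 213.8499755859375) 24 (345.92999267578125, 252.48997497558594) 17 [ 500.7 -167.9   12. ] [ 496.1 -171.    12. ]
yellow (448.5, 218.0) 33 (425.9000549316406, 295.2000427246094) 41 [ 483.3 -435.7   12. ] [ 480.9 -434.3   12. ]
green (420.1399841308594, 222.51998901367188) 14 (393.4053955078125, 282.93243408203125) 10 [ 470.5 -346.8   12. ] [ 468.9 -344.7   12. ]
redcap [ 484.3 -126.8    9. ]
redtip [ 512.6 -217.2    9. ]
grcap [ 477.7 -303.5    9. ]
grtip [ 458. -396.    9.]
ycap [ 485.1 -390.6    9. ]
ytip [ 477.9 -484.4    9. ]
cradle corners [array([631.7,  33.3]), array([629.4, -23.9]), array([559.6, -21.8]), array([560.6,  37.5])]
lid corners [array([632.8, 348. ]), array([587.9, 172.1]), array([463.4, 200.1]), array([509.3, 379.6])]
slot corners [array([592.4, 330.4]), array([561.1, 213.7]), array([508. , 225.2]), array([540.7, 341.9])]
vial cap [582.5  98.3  54. ]
scanner top [611.2   2.  114. ]
scanner btn tri (array([594.37654719,   4.64415857, 119.30909046]), np.float64(2.2193477682846203))
pink [array([ 577.4, -268.8,  114. ]), array([ 568.7, -269.3,   12. ])]
```

```bash
python3 -m jog '[[0,0,-5,0,0,0,100],[0,0,-5,0,0,0,100],[-1,-1,-4,0,0,0,100],[-3.5,-3.1,0,0,0,0,100],[-3.5,-3.1,0,0,0,0,100],[-3.5,-3.1,0,0,0,0,100],[-3.5,-3.1,0,0,0,0,100],[-3.5,-3.1,0,0,0,0,100]]' 20; python3 -m jog '[[-3.5,-3.1,0,0,0,0,100],[-3.5,-3.1,0,0,0,0,100],[-3.5,-3.1,0,0,0,0,100],[-3.5,-3.1,0,0,0,0,100],[-3.5,-3.1,0,0,0,0,100],[0,0,0,0,0,0,100],[0,0,0,0,0,0,100]]'
python3 - <<'E'
from h import *
s=st(); c=vision.camera("wrist"); cv2.imwrite("pics/w1.png",c["color"])
E
```

```text
clock: 1.05
eef_pos: [291.2, 311.2, 345.5]
eef_rot: [3.141, 0.0, 2.841]
wrist_force: [1.0, 0.3, 0.3]
finger_gap: 93.9
clock: 1.75
eef_pos: [412.1, 112.4, 345.3]
eef_rot: [-3.142, -0.001, 2.839]
wrist_force: [-0.2, -0.3, -0.0]
finger_gap: 94.2
t 1.75 pos [412.1 112.4 345.3] rpy [-3.142e+00 -1.000e-03  2.839e+00] F [-0.2 -0.3 -0. ] gap 94.2 q [ 0.18 -0.05  1.6   0.    1.6  -1.09]
```

View pics/w1.png

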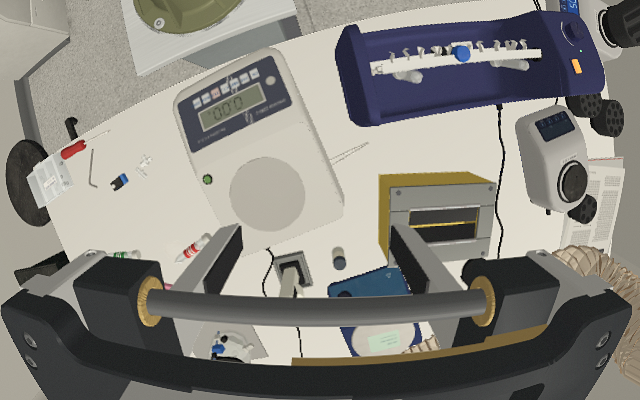

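```bash
python3 -m jog '[[-3.9,-2.7,0,0,0,0,100],[-3.9,-2.7,0,0,0,0,100],[-3.9,-2.7,0,0,0,0,100],[0,0,0,0,0,0.15,100],[0,0,0,0,0,0.15,100],[0,0,0,0,0,0.15,100],[0,0,0,0,0,0.15,100],[0,0,0,0,0,0.15,100]]'; python3 -m jog '[[0,0,0,0,0,0.15,100],[0,0,0,0,0,0.15,100],[0,0,0,0,0,0.15,100],[0,0,0,0,0,0.15,100],[0,0,0,0,0,0.15,100],[0,0,0,0,0,0.15,100],[0,0,0,0,0,0.15,100],[0,0,0,0,0,0.15,100]]'; python3 -m jog '[[0,0,0,0,0,0.15,100],[0,0,0,0,0,0.15,100],[0,0,0,0,0,0.15,100],[0,0,0,0,0,0.15,100],[0,0,0,0,0,0.15,100],[0,0,0,0,0,0.14,100],[0,0,0,0,0,0,100],[0,0,0,0,0,0,100]]'
python3 - <<'E'
from h import *
s=st(); c=vision.camera("wrist"); cv2.imwrite("pics/w2.png",c["color"])
E
```

```text
clock: 2.6
eef_pos: [499.5, 2.7, 345.6]
eef_rot: [3.141, -0.0, 2.087]
wrist_force: [0.0, -0.3, -0.2]
finger_gap: 94.1
clock: 3.4
eef_pos: [499.5, 2.7, 345.6]
eef_rot: [3.142, -0.0, 0.887]
wrist_force: [0.4, 0.3, -0.1]
finger_gap: 94.0
clock: 4.2
eef_pos: [499.6, 2.1, 345.6]
eef_rot: [-3.142, -0.0, 0.007]
wrist_force: [0.5, -0.3, -0.5]
finger_gap: 94.0
t 4.2 pos [499.6   2.1 345.6] rpy [-3.142 -0.     0.007] F [ 0.5 -0.3 -0.5] gap 94.0 q [-0.07  0.12  1.42  0.    1.6   1.49]
```

View pics/w2.png

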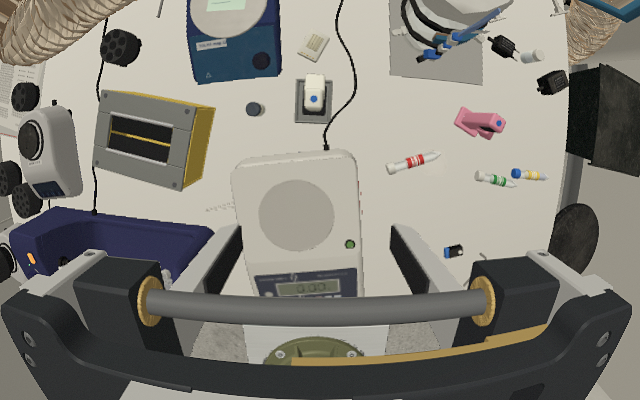

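Run:
```python
from h import *
t=cv2.imread("pics/w2.png")
def cr(im,x,y,w,h,k,n): cv2.imwrite(n,cv2.resize(im[y:y+h,x:x+w],None,fx=k,fy=k,interpolation=cv2.INTER_CUBIC))
cr(t,240,65,100,70,8,"pics/w2s.png"); cr(t,380,90,180,110,4,"pics/w2t.png"); cr(t,85,80,140,120,5,"pics/w2b.png")
```

```text
(no output)
```

View pics/w2s.png

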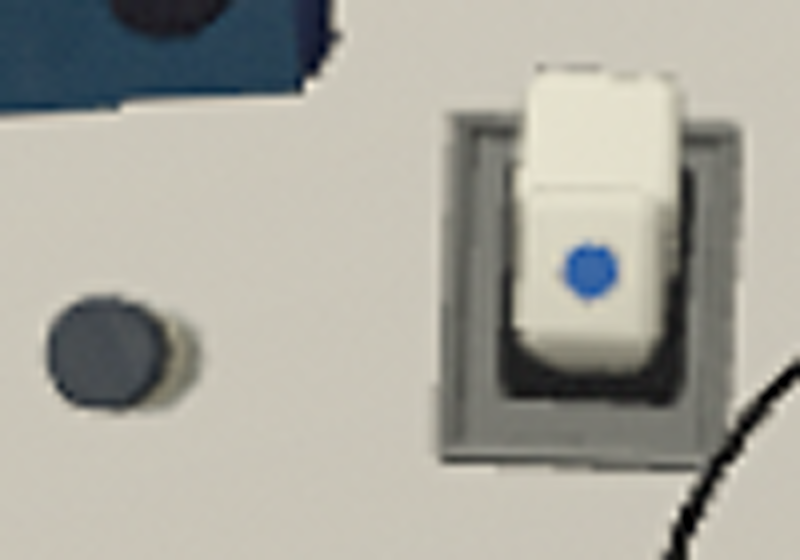

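View pics/w2t.png

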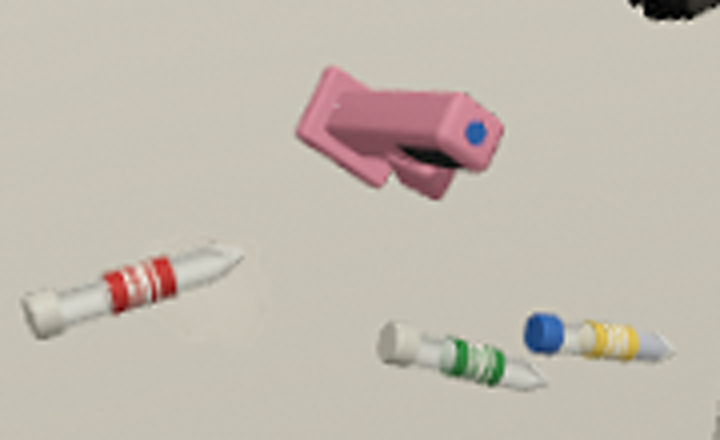

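View pics/w2b.png

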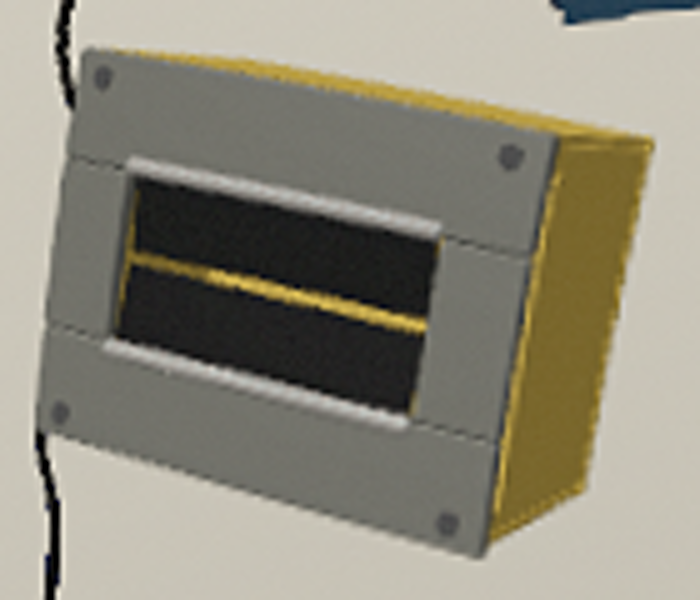

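The scanner's nose points away from the robot (+x). The vial cap is at w2 px (253,109) and the scanner's top button at (314,99).

Run:
```python
from h import *
s=st(); c=vision.camera("wrist"); ct=vision.camera("top")
k=lambda x,y:(240+x/8,65+y/8); t=lambda x,y:(380+x/4,90+y/4); b=lambda x,y:(85+x/5,80+y/5)
P=lambda p,z:plane(c,*p,z,s).round(1)
print("button",P(k(591,270),114),"top corners",[P(k(*p),114)[:2] for p in((527,188),(660,190),(517,340),(655,345))])
co=[P(k(*p),14)[:2] for p in((450,112),(742,122),(735,468),(440,462))]; print("cradle",co,np.mean(co,0))
print("foot bottom corners",[P(k(*p),14)[:2] for p in((503,400),(685,405))])
print("vial",P(k(105,352),54))
for n,p in dict(red=(140,284),green=(474,361),yellow=(610,341),redcap=(42,313),redtip=(242,254),grcap=(399,343),grtip=(547,381),ycap=(544,333),ytip=(674,352)).items(): print(n,P(t(*p),12))
co=[P(b(*p),100)[:2] for p in((85,48),(555,135),(485,557),(38,430))]; print("lid",co,np.mean(co,0))
co=[P(b(*p),100)[:2] for p in((130,170),(440,233),(407,418),(108,345))]; print("slot",co,np.mean(co,0))
```

```text
t 4.25 pos [499.6   1.8 345.5] rpy [-3.142 -0.     0.006] F [0.4 0.9 0.2] gap 93.9 q [-0.07  0.12  1.42  0.    1.6   1.5 ]
button [597.4   4.9 114. ] top corners [array([611. ,  15.5]), array([610.8,  -6.2]), array([585.7,  17. ]), array([585. ,  -5.6])]
cradle [array([636. ,  34.4]), array([634.2, -24.9]), array([562.5, -24. ]), array([563.5,  36.3])] [599.05   5.45]
foot bottom corners [array([576.2,  23.4]), array([575.4, -13.7])]
vial [586.5  97.7  54. ]
red [ 502.7 -169.4   12. ]
green [ 472.5 -348.1   12. ]
yellow [ 485.2 -435.9   12. ]
redcap [ 489.  -125.9   12. ]
redtip [ 517.7 -216.9   12. ]
grcap [ 480. -303.   12.]
grtip [ 463.6 -396.2   12. ]
ycap [ 487.6 -390.1   12. ]
ytip [ 481.1 -484.8   12. ]
lid [array([636.9, 345.7]), array([592.3, 172.8]), array([468.4, 203.3]), array([512.4, 377.5])] [552.5   274.825]
slot [array([594.9, 327.1]), array([566.1, 211. ]), array([511.3, 226.1]), array([539.2, 341.2])] [552.875 276.35 ]
```

```bash
python3 -m jog '[[4,-0.1,2,0,0,0.025,100],[3,-0.1,4,0,0,0,100],[2.8,-0.1,4,0,0,0,100],[0,0,4,0,0,0,100],[0,0,2,0,0,0,100],[0,0,0,0,0,0,100],[0,0,0,0,0,0,100]]'
python3 - <<'E'
from h import *
s=st(); c=vision.camera("wrist"); cv2.imwrite("pics/w3.png",c["color"])
E
```

```text
clock: 5.05
eef_pos: [598.1, 2.7, 186.5]
eef_rot: [3.142, -0.001, -0.023]
wrist_force: [0.0, -0.3, -0.4]
finger_gap: 94.2
t 5.05 pos [598.1   2.7 186.5] rpy [ 3.142e+00 -1.000e-03 -2.300e-02] F [ 0.  -0.3 -0.4] gap 94.2 q [-0.06  0.42  1.4   0.    1.32  1.54]
```

View pics/w3.png

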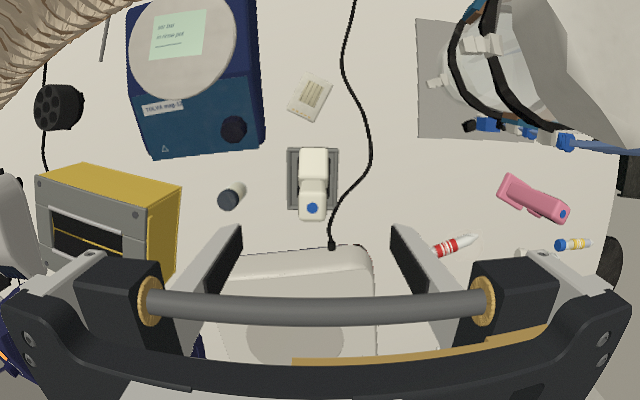

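Run:
```python
from h import *
s=st(); c=vision.camera("wrist")
h=cv2.cvtColor(c["color"],cv2.COLOR_BGR2HSV); m=cv2.inRange(h,(100,120,60),(125,255,255)); k=np.zeros_like(m); k[195:220,300:325]=m[195:220,300:325]
p=np.argwhere(k).mean(0)[::-1]; b=plane(c,*p,118,s); print(p,b, "tool rel", (tool(s)[:3,:3].T@(b-s["eef_pos"])).round(1))
cv2.imwrite("pics/w3s.png",cv2.resize(c["color"][140:230,280:350],None,fx=6,fy=6,interpolation=cv2.INTER_CUBIC))
```

```text
t 5.1 pos [598.4   2.6 187.3] rpy [ 3.142e+00 -2.000e-03 -2.300e-02] F [ 0.3  0.7 -0.1] gap 93.8 q [-0.06  0.42  1.4  -0.    1.32  1.54]
[311.68292683 207.59756098] [597.57652536   6.12071437 118.        ] tool rel [-1.  -3.5 69.3]
```

View pics/w3s.png

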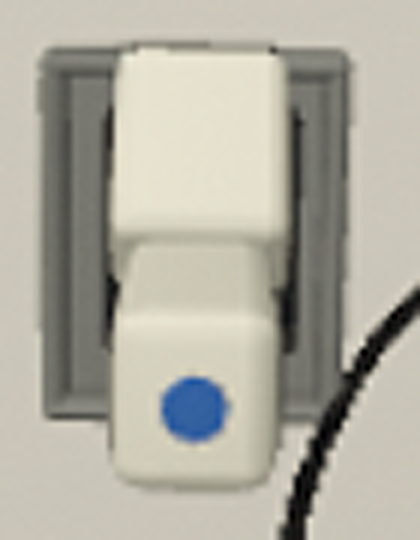

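```bash
python3 -m jog '[[-0.1,-0.35,0,0,0,0,100],[0,0,4,0,0,0,100],[0,0,4,0,0,0,100],[0,0,2.8,0,0,0,100],[0,0,0,0,0,0,100],[0,0,0,0,0,0,100]]'; python3 -m jog '[[0,0,0,0,0,0,0],[0,0,0,0,0,0,0],[0,0,0,0,0,0,0],[0,0,0,0,0,0,0],[0,0,0,0,0,0,0],[0,0,0,0,0,0,0],[0,0,0,0,0,0,0],[0,0,0,0,0,0,0]]' 20; python3 -m jog '[[0,0,0,0,0,0,0],[0,0,0,0,0,0,0],[0,0,0,0,0,0,0],[0,0,0,0,0,0,0]]'
```

```text
clock: 5.75
eef_pos: [597.5, 6.2, 79.0]
eef_rot: [3.142, -0.001, -0.024]
wrist_force: [0.4, 0.1, 1.4]
finger_gap: 94.0
clock: 6.55
eef_pos: [596.8, 6.1, 77.4]
eef_rot: [3.142, 0.0, -0.024]
wrist_force: [-0.8, -0.5, 0.2]
finger_gap: 33.1
clock: 6.95
eef_pos: [596.8, 6.1, 77.4]
eef_rot: [3.142, 0.0, -0.024]
wrist_force: [-0.0, -0.6, -1.6]
finger_gap: 24.1
```

```bash
python3 -m jog '[[0,0,-1,0,0,0,0],[0,0,-2,0,0,0,0],[0,0,-3,0,0,0,0],[0,0,-3,0,0,0,0],[0,0,-3,0,0,0,0],[0,0,-2,0,0,-0.024,0],[0,0,-1,0,0,0,0]]'; python3 -m jog '[[-1.5,1.5,0,0,0,0,0],[-2.5,2.5,0,0,0,0,0],[-2.5,2.5,0,0,0,0,0],[-2.5,2.5,0,0,0,0,0],[-2.5,2.5,0,0,0,0,0],[-2.5,2.5,0,0,0,0,0],[-2.5,2,0,0,0,0,0],[-2,1.5,0,0,0,0,0]]';  python3 -m jog '[[0,0,0,0,0,0,0],[0,0,2,0,0,0,0],[0,0,0,0,0,0,0],[0,0,0,0,0,0,0]]'
python3 - <<'E'
from h import *
s=st(); c=vision.camera("wrist"); cv2.imwrite("pics/w4.png",c["color"])
E
```

```text
clock: 7.65
eef_pos: [597.2, 6.1, 230.1]
eef_rot: [3.141, -0.003, 0.0]
wrist_force: [0.2, 0.8, -0.6]
finger_gap: 23.7
clock: 8.45
eef_pos: [410.2, -169.6, 227.2]
eef_rot: [-3.141, 0.001, -0.002]
wrist_force: [0.6, 0.5, -2.3]
finger_gap: 23.8
clock: 8.85
eef_pos: [412.0, -168.5, 207.6]
eef_rot: [-3.141, 0.001, -0.0]
wrist_force: [0.5, 0.7, -1.4]
finger_gap: 23.8
t 8.85 pos [ 412.  -168.5  207.6] rpy [-3.141e+00  1.000e-03 -0.000e+00] F [ 0.5  0.7 -1.4] gap 23.8 q [-0.47  0.06  1.8   0.    1.28  1.1 ]
```

View pics/w4.png

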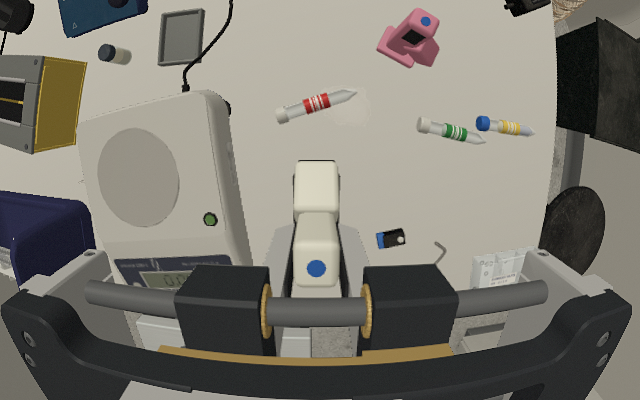

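```bash
cat >> h.py <<'E'
RNG=dict(red=[(0,120,60),(8,255,255)],yellow=[(18,110,60),(32,255,255)],green=[(45,90,40),(85,255,255)])
def label(c,s,name,p0,z=12,win=30):
    h=cv2.cvtColor(c["color"],cv2.COLOR_BGR2HSV); m=cv2.inRange(h,*RNG[name])
    u,v=[int(round(q)) for q in p0]; k=np.zeros_like(m); sl=(slice(max(0,v-win),v+win),slice(max(0,u-win),u+win)); k[sl]=m[sl]
    pts=np.argwhere(k)[:,::-1].astype(np.float32)
    if len(pts)<5: return None
    r=cv2.minAreaRect(pts); return plane(c,*r[0],z,s),r[0],len(pts)
def win(s,dx=0.8,up=30-73.4):
    T=tool(s); return T@np.array([37+dx,0,-up,1])
E
python3 - <<'E'
from h import *
s=st(); c=vision.camera("wrist")
h=cv2.cvtColor(c["color"],cv2.COLOR_BGR2HSV); m=cv2.inRange(h,(100,120,60),(125,255,255)); k=np.zeros_like(m); k[255:285,300:330]=m[255:285,300:330]
p=np.argwhere(k).mean(0)[::-1]; b=plane(c,*p,s["eef_pos"][2]+40.6,s); print("button tool",p,(tool(s)[:3,:3].T@(b-s["eef_pos"])).round(1))
for n,p in dict(red=(317,103),green=(456,131),yellow=(511,128)).items():
    L=label(c,s,n,p,win=24); print(n,L[0].round(1),L[1:])
for n,p in dict(redcap=(282,116),redtip=(355,93),grcap=(423,125),grtip=(484,142),ycap=(483,123),ytip=(534,134)).items(): print(n,plane(c,*p,11,s).round(1))
print("window",win(s))
E
```

```text
t 8.9 pos [ 412.2 -168.6  207.9] rpy [-3.142 -0.     0.   ] F [-0.3  0.8 -1.3] gap 23.7 q [-0.47  0.06  1.8   0.    1.28  1.1 ]
button tool [315.78661088 267.9832636 ] [  0.5  -0.  -40.6]
red [ 502.6 -168.9   12. ] ((316.06903076171875, 103.12582397460938), 202)
green [ 472.4 -347.4   12. ] ((454.5882873535156, 132.64706420898438), 138)
yellow [ 484.8 -436.2   12. ] ((509.6000061035156, 128.1999969482422), 130)
redcap [ 487.4 -127.8   11. ]
redtip [ 515.7 -215.6   11. ]
grcap [ 479.7 -302.8   11. ]
grtip [ 462.7 -394.4   11. ]
ycap [ 488.1 -391.    11. ]
ytip [ 480.5 -484.4   11. ]
window [ 450.0121801  -168.57472038  164.53928588    1.        ]
```

```bash
python3 -m jog '[[0,0,1.5,0,0,0,0],[0,0,2.5,0,0,0,0],[0,0,2.5,0,0,0,0],[0,0,2.5,0,0,0,0],[0,0,1.35,0,0,0,0],[0,0,0,0,0,0,0],[0,0,0,0,0,0,0],[0,0,0,0,0,0,0]]'
python3 - <<'E'
from h import *
s=st(); c=vision.camera("wrist"); cv2.imwrite("pics/w5.png",c["color"])
print(proj(c,[502.6,-169,10],s)); w=win(s,0.5)[:3]; print("win",w)
for z in (10,12):
    L=label(c,s,"red",proj(c,[502.6,-169,10],s)); print(L[0].round(1),L[1:])
d=np.array([502.6,-169,8.5])-w; T=tool(s); f=T[:3,0]; bx=(f+T[:3,2])/2**.5; bz=np.cross(bx,-T[:3,1]); print("x",d@bx,"y",d@-T[:3,1],"z",d@bz)
E
```

```text
clock: 9.75
eef_pos: [412.4, -169.0, 105.1]
eef_rot: [3.141, -0.002, -0.0]
wrist_force: [-0.3, -0.3, -0.7]
finger_gap: 23.7
t 9.75 pos [ 412.4 -169.   105.1] rpy [ 3.141e+00 -2.000e-03 -0.000e+00] F [-0.3 -0.3 -0.7] gap 23.7 q [-0.47  0.19  1.92  0.    1.04  1.1 ]
(np.float64(315.6516622729788), np.float64(98.72014586129795))
win [ 450.01986288 -169.08682999   61.76735791]
[ 502.3 -169.    12. ] ((315.6500244140625, 98.94999694824219), 427)
[ 502.3 -169.    12. ] ((315.6500244140625, 98.94999694824219), 427)
x 74.84452925575167 y 0.13497498242848482 z -0.6066302206823053
```

View pics/w5.png

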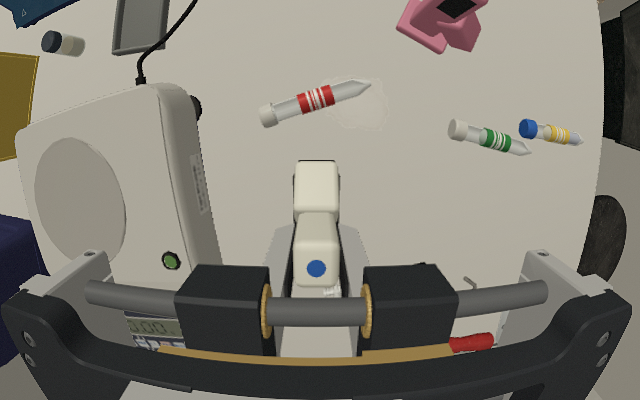

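```bash
python3 -m jog '[[0,0,0,0,0,0,0],[0,0,0,0,0,0,0],[0,0,0,0,0,0,0],[0,0,0,0,0,0,0],[0,0,0,0,0,0,0],[0,0,0,0,0,0,0],[0,0,0,0,0,0,0],[0,0,0,0,0,0,0]]'; python3 -m jog '[[0,0,0,0,0,0,0],[0,0,0,0,0,0,0],[0,0,0,0,0,0,0],[0,0,0,0,0,0,0],[0,0,0,0,0,0,0],[0,0,0,0,0,0,0],[0,0,0,0,0,0,0],[0,0,0,0,0,0,0]]'
python3 - <<'E'
from h import *
s=st(); c=vision.camera("wrist")
for n,p in dict(red=(502.6,-169,12),green=(472.4,-347.4,12),yellow=(484.8,-436,12)).items():
    L=label(c,s,n,proj(c,p,s),win=22); print(n,L[0].round(1),L[1:])
E
```

```text
clock: 10.6
eef_pos: [411.8, -168.8, 103.9]
eef_rot: [-3.142, 0.0, -0.0]
wrist_force: [0.7, 0.2, -1.4]
finger_gap: 23.9
clock: 11.4
eef_pos: [411.8, -168.8, 104.0]
eef_rot: [3.142, -0.0, -0.0]
wrist_force: [-0.6, 0.3, -1.3]
finger_gap: 23.7
t 11.4 pos [ 411.8 -168.8  104. ] rpy [ 3.142 -0.    -0.   ] F [-0.6  0.3 -1.3] gap 23.7 q [-0.47  0.19  1.92 -0.    1.04  1.1 ]
red [ 502.3 -168.9   12. ] ((315.79998779296875, 97.9000015258789), 424)
green [ 471.7 -347.6   12. ] ((497.300048828125, 140.10000610351562), 246)
yellow [ 485.2 -434.2   12. ] ((557.8717041015625, 133.8509521484375), 190)
```

```bash
python3 -m jog '[[0,0,-2,0,0,0,0],[0,0,-2,0,0,0,0],[0,1.5,-2,0,0,0,0],[-0.7,3,0,0,0,0,0],[-1,3.5,0,0,0,0,0],[0,3.5,0,0,0,0,0],[0,3.5,0,0,0,0,0],[0,3.5,0,0,0,0,0]]';  python3 -m jog '[[0,3.5,0,0,0,0,0],[0,3,0,0,0,0,0],[0,1.8,0,0,0,0,0],[0,0,2,0,0,0,0],[0,0,2,0,0,0,0],[0,0,2,0,0,0,0],[0,0,0,0,0,0,0],[0,0,0,0,0,0,0]]'
cat > chk.py <<'E'
from h import *
import sys
K=dict(red=(502.4,-169,8.5),green=(472.,-347.5,8.5),yellow=(485,-435.5,8.5))
for a in sys.argv[2:]:
    n,x,y=a.split(','); K[n]=(float(x),float(y),8.5)
s=st(); c=vision.camera("wrist"); n=sys.argv[1]
for m,p in K.items():
    L=label(c,s,m,proj(c,(p[0],p[1],12),s),win=22); print(m,L and (L[0].round(1),L[1:]))
    if m==n and L: t=np.array([*L[0][:2],8.5])
w=win(s,0.5)[:3]; T=tool(s); bx=(T[:3,0]+T[:3,2])/2**.5; by=-T[:3,1]; bz=np.cross(bx,by)
d=t-w; print("label in window frame",(d@bx).round(1),(d@by).round(1),(d@bz).round(1)); 
cv2.imwrite("pics/chk_%s_%d.png"%(n,s["clock"]*100),c["color"])
E
python3 chk.py yellow
```

```text
clock: 12.25
eef_pos: [394.5, -355.3, 163.9]
eef_rot: [3.142, -0.0, -0.0]
wrist_force: [-0.1, 0.3, -0.8]
finger_gap: 23.9
clock: 13.05
eef_pos: [394.9, -436.9, 104.4]
eef_rot: [-3.142, 0.0, -0.0]
wrist_force: [-0.2, 0.1, -0.8]
finger_gap: 24.1
t 13.05 pos [ 394.9 -436.9  104.4] rpy [-3.142  0.    -0.   ] F [-0.2  0.1 -0.8] gap 24.1 q [-0.9   0.48  1.51 -0.    1.15  0.67]
red (array([ 501.4, -169.8,   12. ]), ((71.54242706298828, 104.47080993652344), 190))
green (array([ 472.6, -346.8,   12. ]), ((215.3846435546875, 115.42308807373047), 350))
yellow (array([ 485.1, -435.4,   12. ]), ((314.0124816894531, 98.2638168334961), 461))
label in window frame 74.4 1.5 0.2
```

```bash
python3 -m jog '[[0,0,0,0,0,0,0],[0,-0.1,0,0,0,0,0],[0,0,0,0,0,0,0],[0,0,0,0,0,0,0],[0,0,0,0,0,0,0],[0,0,0,0,0,0,0],[0,0,0,0,0,0,0],[0,0,0,0,0,0,0]]'; python3 -m jog '[[0,0,0,0,0,0,0],[0,0,0,0,0,0,0],[0,0,0,0,0,0,0],[0,0,0,0,0,0,0],[0,0,0,0,0,0,0],[0,0,0,0,0,0,0],[0,0,0,0,0,0,0],[0,0,0,0,0,0,0]]';python3 chk.py yellow
```

```text
clock: 13.9
eef_pos: [394.7, -435.8, 103.9]
eef_rot: [-3.142, 0.0, -0.0]
wrist_force: [0.2, -0.6, -1.9]
finger_gap: 23.8
clock: 14.7
eef_pos: [394.8, -435.8, 104.0]
eef_rot: [3.142, -0.0, -0.0]
wrist_force: [0.8, 0.3, -1.9]
finger_gap: 23.7
t 14.7 pos [ 394.8 -435.8  104. ] rpy [ 3.142 -0.    -0.   ] F [ 0.8  0.3 -1.9] gap 23.7 q [-0.9   0.48  1.52 -0.    1.14  0.67]
red (array([ 501.3, -169.4,   12. ]), ((71.64852905273438, 104.39786529541016), 194))
green (array([ 472.6, -346.8,   12. ]), ((216.38104248046875, 115.24534606933594), 349))
yellow (array([ 485. , -435.2,   12. ]), ((315.1086120605469, 98.2194595336914), 454))
label in window frame 74.1 0.6 0.5
```

Yellow is done. Next is green at (472.4,-347), which needs the TCP at (382.4,-347).

```bash
python3 -m jog '[[0,0,-2,0,0,0,0],[-1.2,0,-2,0,0,0,0],[0,-2.9,0,0,0,0,0],[0,-3,0,0,0,0,0],[0,-2.9,0,0,0,0,0],[0,0,2,0,0,0,0],[0,0,2,0,0,0,0],[0,0,0,0,0,0,0]]'; python3 chk.py green
```

```text
clock: 15.55
eef_pos: [382.0, -346.9, 102.1]
eef_rot: [-3.139, 0.002, 0.0]
wrist_force: [-0.3, 0.2, -1.0]
finger_gap: 23.6
t 15.55 pos [ 382.  -346.9  102.1] rpy [-3.139e+00  2.000e-03  0.000e+00] F [-0.3  0.2 -1. ] gap 23.6 q [-0.81  0.34  1.73 -0.    1.08  0.76]
red (array([ 501.3, -169.5,   12. ]), ((132.69923400878906, 80.08869171142578), 291))
green (array([ 472.2, -347.2,   12. ]), ((316.51348876953125, 97.91891479492188), 433))
yellow (array([ 485. , -435.3,   12. ]), ((416.1386413574219, 87.13137817382812), 427))
label in window frame 72.7 -0.6 2.1
```

```bash
python3 -m jog '[[0,0,0,0,0,0,0],[0,0,0,0,0,0,0],[0,0,0,0,0,0,0],[0,0,0,0,0,0,0],[0,0,0,0,0,0,0],[0,0,0,0,0,0,0],[0,0,0,0,0,0,0],[0,0,0,0,0,0,0]]'; python3 -m jog '[[0,0,0,0,0,0,0],[0,0,0,0,0,0,0],[0,0,0,0,0,0,0],[0,0,0,0,0,0,0],[0,0,0,0,0,0,0],[0,0,0,0,0,0,0],[0,0,0,0,0,0,0],[0,0,0,0,0,0,0]]';python3 chk.py green
```

```text
clock: 16.4
eef_pos: [382.8, -347.8, 104.0]
eef_rot: [-3.142, 0.0, -0.0]
wrist_force: [-0.0, -0.5, -1.9]
finger_gap: 24.0
clock: 17.2
eef_pos: [382.8, -347.8, 104.0]
eef_rot: [-3.142, 0.0, -0.0]
wrist_force: [-0.4, -0.0, -1.7]
finger_gap: 24.0
t 17.2 pos [ 382.8 -347.8  104. ] rpy [-3.142  0.    -0.   ] F [-0.4 -0.  -1.7] gap 24.0 q [-0.81  0.34  1.72 -0.    1.08  0.76]
red (array([ 501.1, -169.3,   12. ]), ((132.49485778808594, 81.59126281738281), 292))
green (array([ 472.1, -347.3,   12. ]), ((315.2161865234375, 99.20269775390625), 417))
yellow (array([ 485. , -435.4,   12. ]), ((414.1463317871094, 88.18292236328125), 413))
label in window frame 73.5 0.5 -0.1
```

```bash
python3 -m jog '[[0,0,-2,0,0,0,0],[0,0,-3.5,0,0,0,0],[0,0,-3.5,0,0,0,0],[0,-2,-2.6,0,0,0,0],[0,-3,-1,0,0,0,0],[0.7,-3.5,0,0,0,0,0],[0.7,-3.5,0,0,0,0,0],[0.7,-3.5,0,0,0,0,0]]'; python3 -m jog '[[0.7,-3.5,0,0,0,0,0],[0.7,-3.5,0,0,0,0,0],[0.7,-3.5,0,0,0,0,0],[0.7,-3.5,0,0,0,0,0],[0.7,-3.5,0,0,0,0,0],[1.5,-2.4,0,0,0,0,0],[2.5,0,0,0,0,0,0],[3.5,0,0,0,0,0,0]]'; python3 -m jog '[[3.5,0,0,0,0,0,0],[3,0,0,0,0,0.024,0],[1.8,0,0,0,0,0,0],[0,0,0,0,0,0,0],[0,0,0,0,0,0,0],[0,0,0,0,0,0,0]]'
python3 - <<'E'
from h import *
s=st(); c=vision.camera("wrist"); cv2.imwrite("pics/w6.png",c["color"])
E
```

```text
clock: 18.05
eef_pos: [403.8, -191.5, 230.1]
eef_rot: [3.141, -0.0, -0.001]
wrist_force: [0.5, -1.3, -1.8]
finger_gap: 24.1
clock: 18.85
eef_pos: [514.4, 7.1, 230.4]
eef_rot: [3.142, -0.001, 0.001]
wrist_force: [-0.3, 0.0, -1.3]
finger_gap: 23.9
clock: 19.45
eef_pos: [596.2, 5.7, 230.1]
eef_rot: [3.142, -0.0, -0.024]
wrist_force: [-0.9, -0.2, -0.8]
finger_gap: 24.0
t 19.45 pos [596.2   5.7 230.1] rpy [ 3.142 -0.    -0.024] F [-0.9 -0.2 -0.8] gap 24.0 q [-0.05  0.39  1.35 -0.    1.41  1.54]
```

View pics/w6.png

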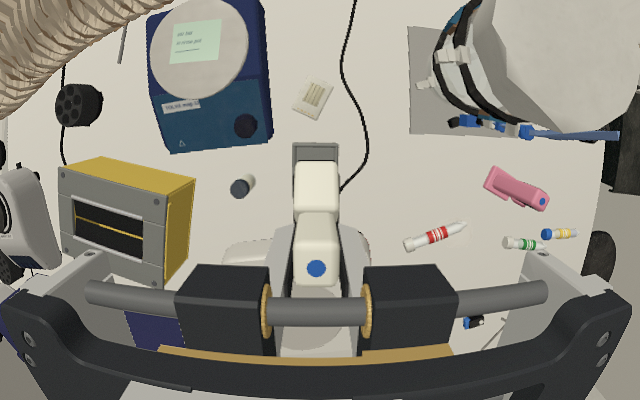

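```bash
python3 -m jog '[[0.05,0,2,0,0,0,0],[0,-0.04,3.5,0,0,0,0],[0,0,3.5,0,0,0,0],[0,0,3,0,0,0,0],[0,0,1.5,0,0,0,0],[0,0,1,0,0,0,0],[0,0,0.4,0,0,0,0],[0,0,0.3,0,0,0,0]]'; python3 -m jog '[[0,0,0,0,0,0,0],[0,0,0,0,0,0,0],[0,0,0,0,0,0,0]]'
```

```text
clock: 20.3
eef_pos: [597.9, 6.1, 78.9]
eef_rot: [3.142, -0.002, -0.024]
wrist_force: [0.1, -0.1, -0.6]
finger_gap: 23.9
clock: 20.6
eef_pos: [597.6, 6.1, 78.6]
eef_rot: [3.142, -0.001, -0.024]
wrist_force: [0.3, 0.4, -1.0]
finger_gap: 24.1
```

```bash
python3 -m jog '[[0,0,0.1,0,0,0,0],[0,0,0.05,0,0,0,0],[0,0,0,0,0,0,0],[0,0,0,0,0,0,0]]'; python3 -m jog '[[0,0,0,0,0,0,30],[0,0,0,0,0,0,40],[0,0,0,0,0,0,50],[0,0,0,0,0,0,70],[0,0,0,0,0,0,70],[0,0,0,0,0,0,70],[0,0,0,0,0,0,70]]'
```

```text
clock: 21.0
eef_pos: [597.7, 6.1, 77.4]
eef_rot: [3.142, -0.001, -0.024]
wrist_force: [-2.2, 0.7, 5.4]
finger_gap: 23.7
clock: 21.7
eef_pos: [597.3, 6.1, 76.4]
eef_rot: [3.142, 0.0, -0.024]
wrist_force: [0.7, 0.4, -0.3]
finger_gap: 65.7
```

```bash
python3 -m jog '[[0,0,-2,0,0,0,70],[0,0,-4,0,0,0,100],[0,0,-4,0,0,0,100],[0,0,-4,0,0,0,100],[-3,0,-2,0,0,0,100],[-3.5,0.5,0,0,0,0,100],[0,0,0,0,0,0,100],[0,0,0,0,0,0,100]]'
python3 - <<'E'
from h import *
s=st(); c=vision.camera("wrist"); cv2.imwrite("pics/w7.png",cv2.resize(c["color"][40:260,200:480],None,fx=2.8,fy=2.7))
for p in ((502,-169,12),(472,-347.4,12),(485,-435.4,12)): print(proj(c,p,s))
E
```

```text
clock: 22.5
eef_pos: [532.2, 2.6, 237.0]
eef_rot: [3.142, -0.001, -0.024]
wrist_force: [0.9, -0.7, -0.1]
finger_gap: 94.1
t 22.5 pos [532.2   2.6 237. ] rpy [ 3.142e+00 -1.000e-03 -2.400e-02] F [ 0.9 -0.7 -0.1] gap 94.1 q [-0.06  0.24  1.53 -0.    1.38  1.53]
(np.float64(437.34520741838605), np.float64(192.15059911996664))
(np.float64(530.4748051060916), np.float64(207.81332971630883))
(np.float64(566.2997141605158), np.float64(198.67739492896703))
```

View pics/w7.png

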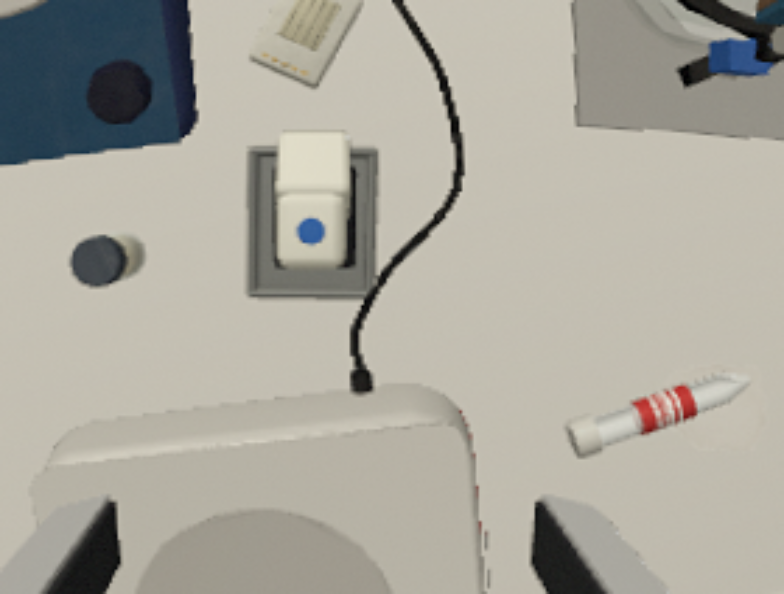

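The scanner stands upright in the cradle, with its button at crop px (311,231), and it is released. The vial is still standing. Next is the red tube.

```bash
python3 -m jog '[[-1.5,4,0,0,0,0,100],[-1.2,4.5,0,0,0,0,100],[0,4.5,0,0,0,0,100],[0,4.2,0,0,0,0,100],[0,0,0,0,0,-0.15,100],[0,0,0,0,0,-0.15,100],[0,0,0,0,0,-0.15,100],[0,0,0,0,0,-0.15,100]]'; python3 -m jog '[[0,0,0,0,0,-0.15,100],[0,0,0,0,0,-0.15,100],[0,0,0,0,0,-0.15,100],[0,0,0,0,0,-0.15,100],[0,0,0,0,0,-0.15,100],[0,0,0,0,0,-0.15,100],[0,0,0,0,0,-0.15,100],[0,0,0,0,0,-0.15,100]]'; python3 -m jog '[[0,0,0,0,0,-0.11,100],[0,0,4,0,0,0,100],[0,0,0,0,0,0,100],[0,0,0,0,0,0,100]]'
python3 - <<'E'
from h import *
s=st(); c=vision.camera("wrist"); cv2.imwrite("pics/w8.png",c["color"])
E
```

```text
clock: 23.35
eef_pos: [501.8, -169.0, 235.9]
eef_rot: [-3.141, 0.0, 0.582]
wrist_force: [-0.3, 0.3, -0.3]
finger_gap: 94.2
clock: 24.15
eef_pos: [501.9, -168.8, 235.9]
eef_rot: [-3.141, -0.0, 1.782]
wrist_force: [0.0, 0.1, -0.1]
finger_gap: 94.1
clock: 24.55
eef_pos: [501.4, -168.7, 196.6]
eef_rot: [-3.14, -0.001, 1.885]
wrist_force: [-1.1, -0.5, 0.4]
finger_gap: 94.1
t 24.55 pos [ 501.4 -168.7  196.6] rpy [-3.140e+00 -1.000e-03  1.885e+00] F [-1.1 -0.5  0.4] gap 94.1 q [-0.39  0.26  1.59  0.    1.29 -0.71]
```

View pics/w8.png

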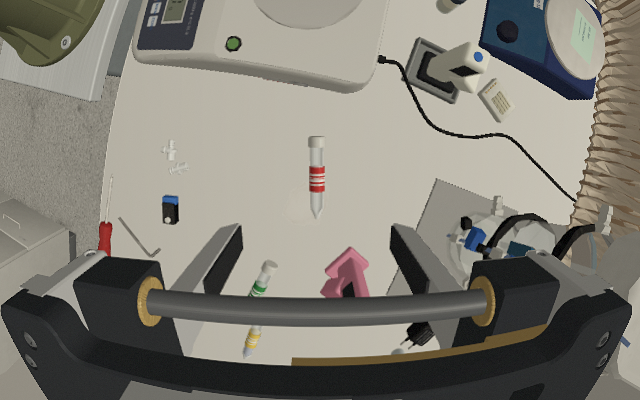

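```bash
cat > rel.py <<'E'
from h import *
import sys
n,x,y,ax,ay,bx,by=sys.argv[1:8]; 
s=st(); c=vision.camera("wrist"); L=label(c,s,n,proj(c,(float(x),float(y),12),s)) 
T=tool(s); t=T[:3,:3].T@(np.r_[L[0][:2],8.5]-T[:3,3]); print(L[1:],L[0].round(1),"tool rel mm",t.round(1))
if float(ax)>0:
    A=plane(c,float(ax),float(ay),11,s); B=plane(c,float(bx),float(by),11,s); d=A-B; print("axis yaw",np.arctan2(d[1],d[0]).round(3),"mid",((A+B)/2).round(1))
E
python3 rel.py red 502 -169 317 138 317 217
```

```text
t 24.6 pos [ 501.7 -168.9  197.5] rpy [3.141 0.    1.885] F [-0.4 -0.7  0.3] gap 94.2 q [-0.39  0.26  1.59 -0.    1.29 -0.71]
((316.0, 178.0), 201) [ 502.3 -168.6   12. ] tool rel mm [1.00e-01 6.00e-01 1.89e+02]
axis yaw 1.886 mid [ 503.8 -169.1   11. ]
```

```bash
python3 -m jog '[[0,0.05,3,0,0,0,60],[0,0,4,0,0,0,60],[0,0,4,0,0,0,60],[0,0,4,0,0,0,60],[0,0,3,0,0,0,60],[0,0,1.1,0,0,0,60],[0,0,0,0,0,0,60],[0,0,0,0,0,0,60]]' 12; python3 -m jog '[[0,0,0,0,0,0,0],[0,0,0,0,0,0,0],[0,0,0,0,0,0,0],[0,0,0,0,0,0,0],[0,0,0,0,0,0,0],[0,0,0,0,0,0,0],[0,0,0,0,0,0,0],[0,0,0,0,0,0,0]]'
```

```text
clock: 25.45
eef_pos: [502.7, -168.9, 7.2]
eef_rot: [3.14, 0.002, 1.886]
wrist_force: [0.4, 0.4, 0.4]
finger_gap: 56.3
clock: 26.25
eef_pos: [501.6, -168.5, 5.6]
eef_rot: [3.142, 0.0, 1.886]
wrist_force: [-0.7, -0.1, 4.7]
finger_gap: 20.9
```

```bash
python3 -m jog '[[0,0,0,0,0,0,0],[0,0,-1,0,0,0,0],[0,0,-3,0,0,0,0],[0,0,-4,0,0,0,0],[0,0,-4,0,0,0,0],[0,0,-4,0,0,0,0],[0,0,-4,0,0,0,0],[1.5,0.7,0,0,0,0,0]]'; python3 -m jog '[[3.4,1.55,0,0,0,0,0],[3.4,1.55,0,0,0,0,0],[3.4,1.55,0,0,0,0,0],[3.4,1.55,0,0,0,0,0],[3.4,1.55,0,0,0,0,0],[3.4,1.55,0,0,0,0,0],[3.4,1.55,0,0,0,0,0],[3.4,1.55,0,0,0,0,0]]';python3 -m jog '[[3.4,1.55,0,0,0,0,0],[3.4,1.55,0,0,0,0,0],[3.4,1.5,0,0,0,0,0],[1.9,0.85,0,0,0,0.142,0],[0,0,0,0,0,0.142,0],[0,0,0,0,0,0.142,0],[0,0,0,0,0,0.142,0],[0,0,0,0,0,0,0]]'
python3 - <<'E'
from h import *
s=st(); c=vision.camera("wrist"); cv2.imwrite("pics/w9.png",c["color"])
E
```

```text
clock: 27.05
eef_pos: [505.0, -153.4, 211.3]
eef_rot: [3.135, 0.006, 1.884]
wrist_force: [1.0, -0.0, -1.5]
finger_gap: 20.7
clock: 27.85
eef_pos: [537.0, 146.5, 206.0]
eef_rot: [3.141, 0.0, 1.886]
wrist_force: [-0.4, 0.3, -0.5]
finger_gap: 20.6
clock: 28.65
eef_pos: [551.4, 276.9, 205.8]
eef_rot: [-3.142, 0.0, 1.316]
wrist_force: [-0.1, -0.1, 0.2]
finger_gap: 20.8
t 28.65 pos [551.4 276.9 205.8] rpy [-3.142  0.     1.316] F [-0.1 -0.1  0.2] gap 20.8 q [0.41 0.45 1.31 0.   1.38 0.66]
```

View pics/w9.png

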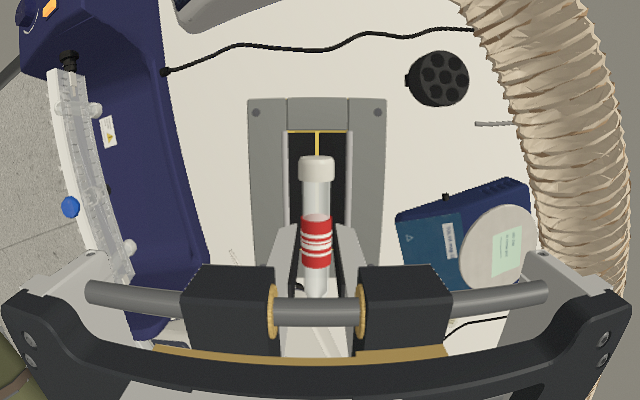

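Run:
```python
from h import *
s=st(); c=vision.camera("wrist"); T=tool(s)
P=lambda p,z:(T[:3,:3].T@(plane(c,*p,z,s)-T[:3,3])).round(1)
print("far slot corners",P((286,130),100),P((353,131),100),"lid far corners",P((248,98),100),P((387,99),100), "lid edges lower",P((249,200),100),P((387,200),100))
q=label(c,s,"red",(317,243),z=s["eef_pos"][2]+6); print("label",q[1],(T[:3,:3].T@(q[0]-T[:3,3])).round(1))
print("cap end",P((317,156),s["eef_pos"][2]+5))
```

```text
t 28.7 pos [551.4 276.9 205.8] rpy [ 3.142 -0.     1.321] F [ 0.3  0.2 -0.3] gap 20.8 q [0.41 0.45 1.31 0.   1.38 0.66]
far slot corners [ 61.6 -26.9 105.8] [ 60.7  34.6 105.8] lid far corners [ 92.3 -62.  105.8] [ 91.5  66.1 105.8] lid edges lower [ -5.  -64.4 105.8] [ -5.   69.6 105.8]
label (316.7838439941406, 241.7315673828125) [-0.2  1.  -6. ]
cap end [51.6  1.1 -5. ]
```

```bash
python3 -m jog '[[0.15,0.2,2,0,0,0,0],[0,0,3,0,0,0,0],[0,0,3,0,0,0,0],[0,0,1.5,0,0,0,0],[0,0,0.4,0,0,0,0],[0,0,0.2,0,0,0,0],[0,0,0,0,0,0,0],[0,0,0,0,0,0,0]]'; python3 -m jog '[[0,0,0.1,0,0,0,0],[0,0,0,0,0,0,0],[0,0,0,0,0,0,0]]'
```

```text
clock: 29.55
eef_pos: [554.4, 278.1, 105.7]
eef_rot: [3.14, -0.001, 1.318]
wrist_force: [0.5, 0.5, -0.8]
finger_gap: 20.6
clock: 29.85
eef_pos: [553.9, 277.9, 103.6]
eef_rot: [3.141, -0.0, 1.318]
wrist_force: [0.9, -1.0, -0.8]
finger_gap: 21.1
```

```bash
python3 -m jog '[[0,0,0.05,0,0,0,0],[0,0,0,0,0,0,30],[0,0,0,0,0,0,35],[0,0,0,0,0,0,35],[0,0,0,0,0,0,35],[0,0,0,0,0,0,35]]'; python3 -m jog '[[0,0,-1,0,0,0,35],[0,0,-3,0,0,0,35],[0,0,-3,0,0,0,35],[0,0,-3,0,0,0,35],[0,0,0,0,0,0,35],[0,0,0,0,0,0,35]]'
python3 - <<'E'
from h import *
s=st(); c=vision.camera("wrist"); cv2.imwrite("pics/w10.png",c["color"]); T=tool(s)
q=label(c,s,"red",proj(c,(553.5,278,112),s),z=112);print(q, (T[:3,:3].T@(q[0]-T[:3,3])).round(1))
E
```

```text
clock: 30.45
eef_pos: [553.8, 277.9, 102.9]
eef_rot: [-3.142, -0.0, 1.318]
wrist_force: [1.6, -0.3, -0.0]
finger_gap: 32.7
clock: 31.05
eef_pos: [553.9, 277.9, 203.6]
eef_rot: [3.141, -0.001, 1.318]
wrist_force: [-0.6, -0.8, -0.3]
finger_gap: 32.9
t 31.05 pos [553.9 277.9 203.6] rpy [ 3.141e+00 -1.000e-03  1.318e+00] F [-0.6 -0.8 -0.3] gap 32.9 q [0.41 0.46 1.31 0.   1.37 0.66]
(array([554.31125403, 278.74092582, 112.        ]), (315.5, 198.0), 408) [ 0.9  0.1 91.6]
```

View pics/w10.png

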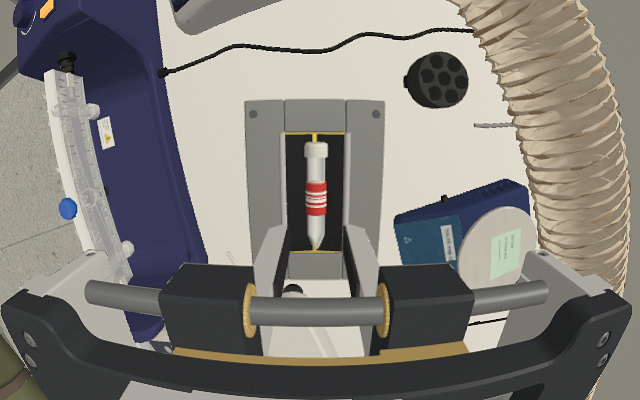

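```bash
python3 -m jog '[[0,0,0,0,0,0,0],[0,0,0,0,0,0,0],[0,0,2,0,0,0,0],[0,0,3,0,0,0,0],[0,0,2,0,0,0,0],[0,0,1,0,0,0,0],[0,0,0,0,0,0,0]]'; python3 -m jog '[[0,0,0.7,0,0,0,0],[0,0,0.7,0,0,0,0],[0,0,0.7,0,0,0,0],[0,0,0.7,0,0,0,0],[0,0,0,0,0,0,0]]'; python3 -m jog '[[0,0,0.7,0,0,0,0],[0,0,0.7,0,0,0,0],[0,0,0.7,0,0,0,0],[0,0,0.3,0,0,0,0],[0,0,0,0,0,0,0],[0,0,0,0,0,0,0]]'
```

```text
clock: 31.8
eef_pos: [553.3, 277.6, 121.6]
eef_rot: [-3.14, 0.002, 1.318]
wrist_force: [-0.6, -0.0, -0.2]
finger_gap: 0.8
clock: 32.3
eef_pos: [553.5, 277.7, 93.9]
eef_rot: [-3.141, 0.001, 1.318]
wrist_force: [1.0, 0.1, 1.6]
finger_gap: 0.6
clock: 32.9
eef_pos: [553.7, 277.8, 70.8]
eef_rot: [-3.141, 0.0, 1.318]
wrist_force: [-1.1, -0.3, 1.2]
finger_gap: 0.1
```

```bash
python3 -m jog '[[0,0,-2,0,0,0,0],[0,0,-3,0,0,0,0],[0,0,-4,0,0,0,0],[0,0,-4,0,0,0,0],[0,0,0,0,0,0,30],[0,0,0,0,0,0,100],[0,0,0,0,0,0,100]]'
python3 - <<'E'
from h import *
s=st(); c=vision.camera("wrist"); cv2.imwrite("pics/w11.png",cv2.resize(c["color"][80:280,220:420],None,fx=3,fy=3));
E
```

```text
clock: 33.6
eef_pos: [553.4, 277.6, 199.6]
eef_rot: [-3.14, 0.001, 1.318]
wrist_force: [-0.3, -0.5, 0.5]
finger_gap: 20.9
t 33.6 pos [553.4 277.6 199.6] rpy [-3.140e+00  1.000e-03  1.318e+00] F [-0.3 -0.5  0.5] gap 20.9 q [ 0.41  0.46  1.31 -0.    1.37  0.66]
```

View pics/w11.png

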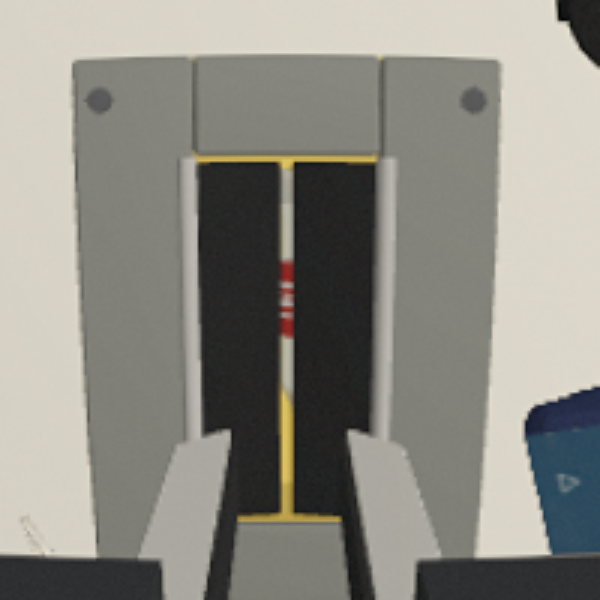

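```bash
python3 -m jog '[[-4.4,0.5,0,0,0,0,100],[-4.5,0.5,0,0,0,0,100],[-4.5,0.5,0,0,0,0,100],[-4.5,0.6,0,0,0,0,100],[-4.5,0.6,0,0,0,0,100],[-4.5,0.6,0,0,0,0,100],[-4.5,0.6,0,0,0,0,100],[-4.5,0.6,0,0,0,0,100]]'; python3 -m jog '[[-4.4,0.5,0,0,0,0,100],[-4.5,0.5,0,0,0,0,100],[-4.5,0.5,0,0,0,0,100],[-4.5,0.6,0,0,0,0,100],[-4.5,0.6,0,0,0,0,100],[-4.2,0.5,0,0,0,-0.069,100],[0,0,0,0,0,0,100],[0,0,0,0,0,0,100]]'
python3 - <<'E'
from h import *
s=st(); c=vision.camera("wrist"); cv2.imwrite("pics/w12.png",c["color"])
E
```

```text
clock: 34.45
eef_pos: [506.6, -82.6, 200.0]
eef_rot: [-3.14, 0.0, 1.318]
wrist_force: [0.4, 0.1, 0.7]
finger_gap: 89.0
clock: 35.25
eef_pos: [471.4, -346.8, 199.5]
eef_rot: [-3.14, -0.001, 1.385]
wrist_force: [-0.8, 1.1, -0.3]
finger_gap: 94.2
t 35.25 pos [ 471.4 -346.8  199.5] rpy [-3.140e+00 -1.000e-03  1.385e+00] F [-0.8  1.1 -0.3] gap 94.2 q [-0.7   0.38  1.42  0.    1.34 -0.51]
```

View pics/w12.png

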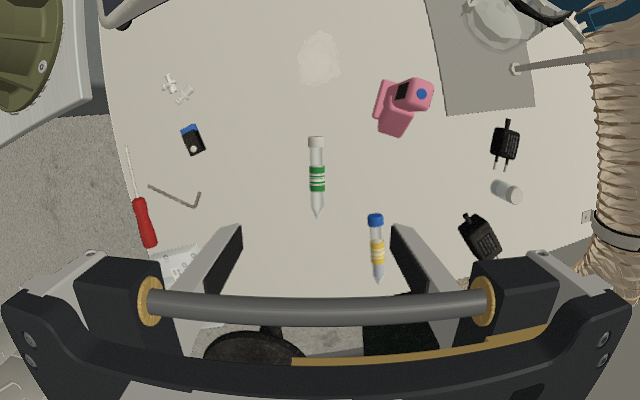

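```bash
python3 rel.py green 472 -347 316 138 317 217;python3 - <<'E'
from h import *
s=st(); c=vision.camera("wrist"); T=tool(s); print(proj(c,(485,-435.4,12),s))
L=label(c,s,"yellow",(377,250)); print(L)
E
```

```text
t 35.3 pos [ 471.7 -346.   199.9] rpy [-3.140e+00 -1.000e-03  1.386e+00] F [-0.2  1.1  0. ] gap 94.1 q [-0.7   0.38  1.42  0.    1.34 -0.51]
((316.5, 179.5), 186) [ 472.4 -347.9   12. ] tool rel mm [ -2.    1.2 191.4]
axis yaw 1.399 mid [ 472.6 -346.9   11. ]
t 35.35 pos [ 472.  -345.6  200.3] rpy [-3.141e+00 -1.000e-03  1.387e+00] F [ 0.8 -0.3  0.9] gap 94.0 q [-0.69  0.38  1.42  0.    1.34 -0.51]
(np.float64(338.27129065941267), np.float64(243.44295183738558))
(array([ 532.5555879 , -459.41700162,   12.        ]), (376.39483642578125, 253.21206665039062), 164)
```

The yellow tube has been knocked aside to about (532,-459). I'll grasp green first.

```bash
python3 -m jog '[[-0.2,0.05,3,0,0,0,60],[0,0,4,0,0,0,60],[0,0,4,0,0,0,60],[0,0,4,0,0,0,60],[0,0,3,0,0,0,60],[0,0,1.4,0,0,0,60],[0,0,0,0,0,0,60],[0,0,0,0,0,0,60]]' 12; python3 -m jog '[[0,0,0,0,0,0,0],[0,0,0,0,0,0,0],[0,0,0,0,0,0,0],[0,0,0,0,0,0,0],[0,0,0,0,0,0,0],[0,0,0,0,0,0,0],[0,0,0,0,0,0,0],[0,0,0,0,0,0,0]]'
```

```text
clock: 36.2
eef_pos: [472.9, -348.7, 8.4]
eef_rot: [3.14, 0.001, 1.387]
wrist_force: [-0.5, -0.7, -0.4]
finger_gap: 56.2
clock: 37.0
eef_pos: [472.1, -348.6, 7.2]
eef_rot: [3.141, 0.0, 1.387]
wrist_force: [-1.6, 0.3, 4.0]
finger_gap: 20.7
```

```bash
python3 -m jog '[[0,0,0,0,0,0,0],[0,0,-1,0,0,0,0],[0,0,-3,0,0,0,0],[0,0,-4,0,0,0,0],[0,0,-4,0,0,0,0],[0,0,-4,0,0,0,0],[0,0,-3.7,0,0,0,0],[4.4,-0.2,0,0,0,0,0]]'; python3 -m jog '[[4.5,-0.3,0,0,0,0,0],[4.5,-0.2,0,0,0,0,0],[4.5,-0.3,0,0,0,0,0],[4.5,-0.2,0,0,0,0,0],[4.5,-0.3,0,0,0,0,0],[4.5,-0.2,0,0,0,0,0],[4.5,-0.3,0,0,0,0,0],[4.5,-0.2,0,0,0,0,0]]';python3 -m jog '[[4.5,-0.3,0,0,0,0,0],[4.5,-0.2,0,0,0,0,0],[4.5,-0.3,0,0,0,0,0],[4.5,-0.2,0,0,0,0,0],[4.6,-0.3,0,0,0,0.069,0],[0,0,0,0,0,0,0],[0,0,0,0,0,0,0]]'
python3 - <<'E'
from h import *
s=st(); c=vision.camera("wrist"); cv2.imwrite("pics/w13.png",c["color"]); T=tool(s)
q=label(c,s,"green",(317,243),z=s["eef_pos"][2]+5); print("label",q and (q[1],(T[:3,:3].T@(q[0]-T[:3,3])).round(1)))
E
```

```text
clock: 37.8
eef_pos: [478.8, -308.2, 209.4]
eef_rot: [3.134, 0.004, 1.383]
wrist_force: [1.3, 0.5, -0.1]
finger_gap: 20.7
clock: 38.6
eef_pos: [524.1, 54.5, 204.6]
eef_rot: [3.141, -0.0, 1.387]
wrist_force: [1.6, 0.0, 0.4]
finger_gap: 20.9
clock: 39.3
eef_pos: [552.5, 277.7, 203.8]
eef_rot: [-3.141, 0.0, 1.32]
wrist_force: [-0.7, -0.4, -0.3]
finger_gap: 20.6
t 39.3 pos [552.5 277.7 203.8] rpy [-3.141  0.     1.32 ] F [-0.7 -0.4 -0.3] gap 20.6 q [ 0.41  0.46  1.31 -0.    1.37  0.66]
label ((315.5, 238.5), array([ 1.5,  0.2, -5. ]))
```

View pics/w13.png

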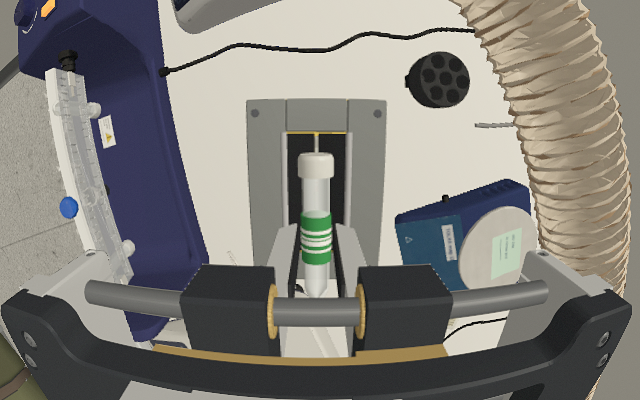

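```bash
python3 -m jog '[[0,0.12,2,0,0,0,0],[0,0,3,0,0,0,0],[0,0,3,0,0,0,0],[0,0,1.3,0,0,0,0],[0,0,0.4,0,0,0,0],[0,0,0.2,0,0,0,0],[0,0,0,0,0,0,0],[0,0,0,0,0,0,0]]'; python3 -m jog '[[0,0,0,0,0,0,0],[0,0,0,0,0,0,30],[0,0,0,0,0,0,35],[0,0,0,0,0,0,35],[0,0,0,0,0,0,35],[0,0,0,0,0,0,35]]'; python3 -m jog '[[0,0,-1,0,0,0,35],[0,0,-3,0,0,0,35],[0,0,-3,0,0,0,35],[0,0,-3,0,0,0,35],[0,0,0,0,0,0,35],[0,0,0,0,0,0,35]]'
python3 - <<'E'
from h import *
s=st(); c=vision.camera("wrist"); cv2.imwrite("pics/w14.png",c["color"]); T=tool(s)
q=label(c,s,"green",proj(c,(553.5,278,112),s),z=112);print(q, (T[:3,:3].T@(q[0]-T[:3,3])).round(1))
E
```

```text
clock: 40.15
eef_pos: [554.6, 277.0, 106.2]
eef_rot: [3.14, -0.001, 1.318]
wrist_force: [-0.3, 0.7, 0.2]
finger_gap: 20.7
clock: 40.75
eef_pos: [554.1, 276.9, 105.0]
eef_rot: [-3.142, 0.0, 1.318]
wrist_force: [0.7, -0.6, -0.6]
finger_gap: 33.1
clock: 41.35
eef_pos: [554.2, 276.9, 205.6]
eef_rot: [3.141, -0.001, 1.318]
wrist_force: [0.2, -0.7, -1.2]
finger_gap: 33.0
t 41.35 pos [554.2 276.9 205.6] rpy [ 3.141e+00 -1.000e-03  1.318e+00] F [ 0.2 -0.7 -1.2] gap 33.0 q [ 0.4   0.46  1.31 -0.    1.38  0.66]
(array([555.0245108 , 279.54051553, 112.        ]), (315.5, 195.5), 378) [ 2.7  0.1 93.6]
```

View pics/w14.png

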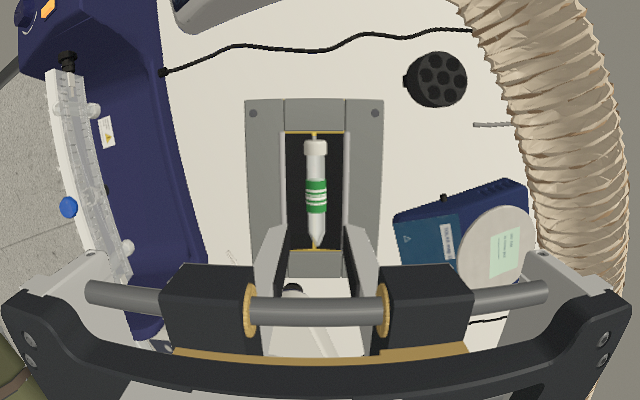

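```bash
python3 -m jog '[[0.2,0,0,0,0,0,0],[0,0,0,0,0,0,0],[0,0,2,0,0,0,0],[0,0,3,0,0,0,0],[0,0,2,0,0,0,0],[0,0,1.2,0,0,0,0],[0,0,0,0,0,0,0]]'; python3 -m jog '[[0,0,0.7,0,0,0,0],[0,0,0.7,0,0,0,0],[0,0,0.7,0,0,0,0],[0,0,0.7,0,0,0,0],[0,0,0,0,0,0,0]]'; python3 -m jog '[[0,0,0.7,0,0,0,0],[0,0,0.7,0,0,0,0],[0,0,0.7,0,0,0,0],[0,0,0.3,0,0,0,0],[0,0,0,0,0,0,0],[0,0,0,0,0,0,0]]'; python3 -m jog '[[0,0,-2,0,0,0,0],[0,0,-3,0,0,0,0],[0,0,-4,0,0,0,0],[0,0,-4,0,0,0,0],[0,0,0,0,0,0,30],[0,0,0,0,0,0,100],[0,0,0,0,0,0,100]]'
python3 - <<'E'
from h import *
s=st(); c=vision.camera("wrist"); cv2.imwrite("pics/w15.png",cv2.resize(c["color"][80:280,220:420],None,fx=3,fy=3));
E
```

```text
clock: 42.1
eef_pos: [554.0, 278.6, 121.3]
eef_rot: [-3.139, 0.002, 1.318]
wrist_force: [-0.1, 0.7, 0.8]
finger_gap: 0.1
clock: 42.6
eef_pos: [554.3, 278.7, 93.9]
eef_rot: [-3.141, 0.001, 1.318]
wrist_force: [0.3, -0.0, 0.6]
finger_gap: 0.4
clock: 43.2
eef_pos: [554.4, 278.8, 70.8]
eef_rot: [-3.141, 0.0, 1.318]
wrist_force: [-1.1, -0.0, 0.8]
finger_gap: 0.1
clock: 43.9
eef_pos: [554.1, 278.6, 199.5]
eef_rot: [-3.14, 0.001, 1.318]
wrist_force: [0.7, 0.4, -0.4]
finger_gap: 21.1
t 43.9 pos [554.1 278.6 199.5] rpy [-3.140e+00  1.000e-03  1.318e+00] F [ 0.7  0.4 -0.4] gap 21.1 q [0.41 0.46 1.31 0.   1.37 0.66]
```

View pics/w15.png

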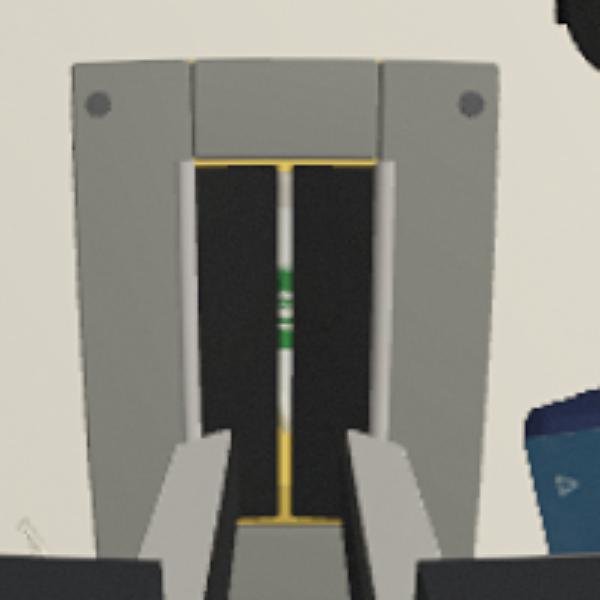

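```bash
python3 -m jog '[[-4.4,0.5,0,0,0,0,100],[-4.5,0.5,0,0,0,0,100],[-4.5,0.5,0,0,0,0,100],[-4.5,0.6,0,0,0,0,100],[-4.5,0.6,0,0,0,0,100],[-4.5,0.6,0,0,0,0,100],[-4.5,0.6,0,0,0,0,100],[-4.5,0.6,0,0,0,0,100]]'; python3 -m jog '[[-4.4,0.5,0,0,0,0,100],[-4.5,0.5,0,0,0,0,100],[-4.5,0.5,0,0,0,0,100],[-4.5,0.6,0,0,0,0,100],[-4.5,0.6,0,0,0,0,100],[-4.5,1.5,0,0,0,0,100],[-4.5,2,0,0,0,0,100],[0,0,0,0,0,0,100]]';python3 -m jog '[[-2.8,3.5,0,0,0,0,100],[-1.5,2,0,0,0,0,100],[0,0,0,0,0,0,100],[0,0,0,0,0,0,100]]'
python3 - <<'E'
from h import *
s=st(); c=vision.camera("wrist"); cv2.imwrite("pics/w16.png",c["color"]); L=label(c,s,"yellow",proj(c,(532,-459,12),s),win=40); print(L)
E
```

```text
clock: 44.75
eef_pos: [507.4, -81.7, 200.0]
eef_rot: [-3.14, 0.0, 1.318]
wrist_force: [0.1, 0.6, -0.1]
finger_gap: 89.1
clock: 45.55
eef_pos: [488.6, -403.8, 197.9]
eef_rot: [-3.138, -0.001, 1.314]
wrist_force: [-0.1, 1.2, -0.3]
finger_gap: 93.8
clock: 45.95
eef_pos: [532.1, -454.2, 199.5]
eef_rot: [-3.14, -0.001, 1.318]
wrist_force: [-0.4, 0.1, 0.8]
finger_gap: 94.0
t 45.95 pos [ 532.1 -454.2  199.5] rpy [-3.140e+00 -1.000e-03  1.318e+00] F [-0.4  0.1  0.8] gap 94.0 q [-0.76  0.66  1.02  0.    1.47 -0.51]
(array([ 533.02553004, -459.08922536,   12.        ]), (317.5577087402344, 181.78846740722656), 215)
```

View pics/w16.png

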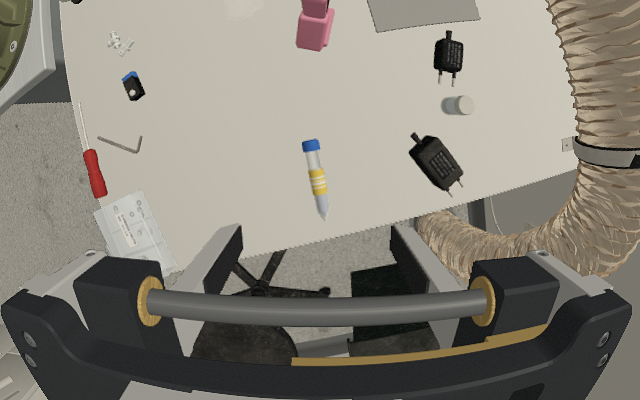

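```bash
python3 rel.py yellow 533 -459 311 142 324 220
```

```text
t 46.0 pos [ 532.  -454.   200.2] rpy [-3.140e+00 -1.000e-03  1.318e+00] F [-0.2  0.4  0.2] gap 93.9 q [-0.76  0.65  1.02  0.    1.47 -0.51]
((317.51922607421875, 181.59616088867188), 211) [ 533.1 -458.9   12. ] tool rel mm [ -4.6   2.5 191.7]
axis yaw 1.481 mid [ 533.1 -459.7   11. ]
```

```bash
python3 -m jog '[[-0.48,0.2,0,0,0,-0.14,60],[0,0,3,0,0,-0.02,60],[0,0,4,0,0,0,60],[0,0,4,0,0,0,60],[0,0,4,0,0,0,60],[0,0,3,0,0,0,60],[0,0,1.4,0,0,0,60],[0,0,0,0,0,0,60]]' 12; python3 -m jog '[[0,0,0,0,0,0,60],[0,0,0,0,0,0,0],[0,0,0,0,0,0,0],[0,0,0,0,0,0,0],[0,0,0,0,0,0,0],[0,0,0,0,0,0,0],[0,0,0,0,0,0,0],[0,0,0,0,0,0,0]]'; python3 -m jog '[[0,0,0,0,0,0,0],[0,0,0,0,0,0,0]]'
```

```text
clock: 46.85
eef_pos: [532.3, -459.2, 5.8]
eef_rot: [-3.14, -0.002, 1.478]
wrist_force: [-0.1, -0.1, -0.0]
finger_gap: 56.3
clock: 47.65
eef_pos: [533.0, -460.1, 7.1]
eef_rot: [3.142, 0.0, 1.478]
wrist_force: [0.3, 0.1, 1.9]
finger_gap: 20.7
clock: 47.85
eef_pos: [533.0, -460.1, 7.1]
eef_rot: [3.141, 0.0, 1.478]
wrist_force: [-1.1, 0.8, 3.9]
finger_gap: 20.9
```

```bash
python3 -m jog '[[0,0,-1,0,0,0,0],[0,0,-3,0,0,0,0],[0,0,-4,0,0,0,0],[0,0,-4,0,0,0,0],[0,0,-4,0,0,0,0],[0,0,-3.7,0,0,0,0],[0,-2.4,0,0,0,0,0],[0,-2.4,0,0,0,0,0]]'; python3 -m jog '[[4.6,0,0,0,0,0,0],[4.6,0,0,0,0,0,0],[4.6,0,0,0,0,0,0],[4.6,0,0,0,0,0,0],[4.6,0,0,0,0,0,0],[4.6,0,0,0,0,0,0],[4.6,0,0,0,0,0,0],[4.6,0,0,0,0,0,0]]';python3 -m jog '[[4.6,0,0,0,0,0,0],[4.6,0,0,0,0,0,0],[4.6,0,0,0,0,0,0],[4.6,0,0,0,0,0,0],[4.6,0,0,0,0,0,0],[4.6,0,0,0,0,0,0],[4.6,0,0,0,0,0,0],[4.3,0,0,0,0,0,0]]'; python3 -m jog '[[0,0,0,0,0,0.14,0],[0,0,0,0,0,0.02,0],[0,0,0,0,0,0,0]]'
python3 - <<'E'
from h import *
s=st(); c=vision.camera("wrist"); cv2.imwrite("pics/w17.png",c["color"]); T=tool(s)
q=label(c,s,"yellow",(317,235),z=s["eef_pos"][2]+5,win=25); print("label",q and (q[1],(T[:3,:3].T@(q[0]-T[:3,3])).round(1)))
E
```

```text
clock: 48.65
eef_pos: [485.0, -455.5, 205.5]
eef_rot: [3.14, 0.002, 1.479]
wrist_force: [-0.2, -0.2, -0.8]
finger_gap: 20.8
clock: 49.45
eef_pos: [519.1, -87.4, 204.7]
eef_rot: [3.141, 0.0, 1.478]
wrist_force: [1.3, -0.5, -1.1]
finger_gap: 20.8
clock: 50.25
eef_pos: [553.0, 276.4, 204.6]
eef_rot: [3.141, -0.0, 1.478]
wrist_force: [0.2, -0.3, 0.2]
finger_gap: 20.6
clock: 50.55
eef_pos: [553.2, 273.7, 204.3]
eef_rot: [3.141, -0.0, 1.32]
wrist_force: [0.7, 0.2, -1.3]
finger_gap: 20.8
t 50.55 pos [553.2 273.7 204.3] rpy [ 3.141 -0.     1.32 ] F [ 0.7  0.2 -1.3] gap 20.8 q [ 0.4   0.45  1.32 -0.    1.37  0.65]
label ((315.16424560546875, 235.41213989257812), array([ 3.5, -0. , -5. ]))
```

View pics/w17.png

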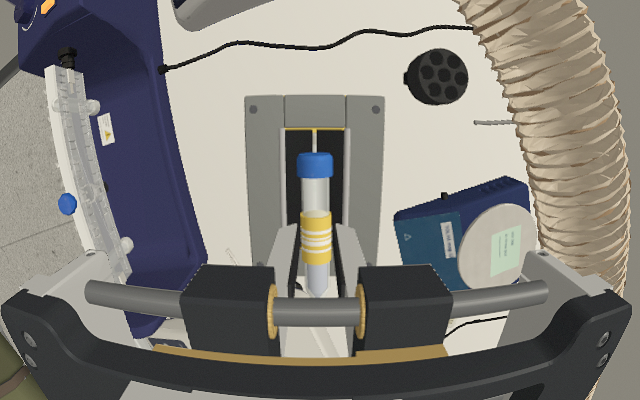

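```bash
python3 -m jog '[[0.15,0,2,0,0,0,0],[0,0,3,0,0,0,0],[0,0,3,0,0,0,0],[0,0,1.3,0,0,0,0],[0,0,0.4,0,0,0,0],[0,0,0.2,0,0,0,0],[0,0,0,0,0,0,0],[0,0,0,0,0,0,0]]'; python3 -m jog '[[0,0,0,0,0,0,0],[0,0,0,0,0,0,30],[0,0,0,0,0,0,35],[0,0,0,0,0,0,35],[0,0,0,0,0,0,35],[0,0,0,0,0,0,35]]'; python3 -m jog '[[0,0,-1,0,0,0,35],[0,0,-3,0,0,0,35],[0,0,-3,0,0,0,35],[0,0,-3,0,0,0,35],[0,0,0,0,0,0,35],[0,0,0,0,0,0,35]]'
python3 - <<'E'
from h import *
s=st(); c=vision.camera("wrist"); cv2.imwrite("pics/w18.png",c["color"]); T=tool(s)
q=label(c,s,"yellow",proj(c,(553.5,278,112),s),z=112,win=25);print(q, (T[:3,:3].T@(q[0]-T[:3,3])).round(1))
E
```

```text
clock: 51.4
eef_pos: [554.1, 275.8, 106.2]
eef_rot: [3.14, -0.001, 1.318]
wrist_force: [-0.3, 0.7, -0.7]
finger_gap: 21.0
clock: 52.0
eef_pos: [553.6, 275.7, 105.0]
eef_rot: [-3.142, -0.0, 1.318]
wrist_force: [-0.4, 0.8, -0.3]
finger_gap: 32.8
clock: 52.6
eef_pos: [553.7, 275.7, 205.6]
eef_rot: [3.141, -0.001, 1.318]
wrist_force: [-0.8, -0.1, -0.3]
finger_gap: 32.8
t 52.6 pos [553.7 275.7 205.6] rpy [ 3.141e+00 -1.000e-03  1.318e+00] F [-0.8 -0.1 -0.3] gap 32.8 q [ 0.4   0.45  1.31 -0.    1.38  0.66]
(array([554.6597577 , 278.76008858, 112.        ]), (315.5, 195.0), 424) [ 3.2  0.1 93.6]
```

View pics/w18.png

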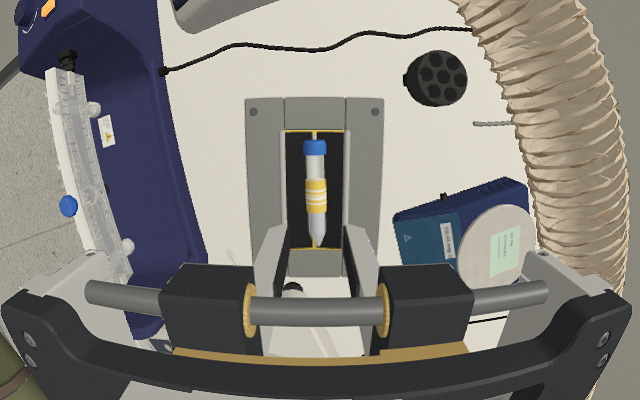

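```bash
python3 -m jog '[[0.3,0,0,0,0,0,0],[0,0,0,0,0,0,0],[0,0,2,0,0,0,0],[0,0,3,0,0,0,0],[0,0,2,0,0,0,0],[0,0,1.2,0,0,0,0],[0,0,0,0,0,0,0]]'; python3 -m jog '[[0,0,0.7,0,0,0,0],[0,0,0.7,0,0,0,0],[0,0,0.7,0,0,0,0],[0,0,0.7,0,0,0,0],[0,0,0,0,0,0,0]]'; python3 -m jog '[[0,0,0.7,0,0,0,0],[0,0,0.7,0,0,0,0],[0,0,0.7,0,0,0,0],[0,0,0.3,0,0,0,0],[0,0,0,0,0,0,0],[0,0,0,0,0,0,0]]'; python3 -m jog '[[0,0,-2,0,0,0,0],[0,0,-3,0,0,0,0],[0,0,-4,0,0,0,0],[0,0,-4,0,0,0,0],[0,0,0,0,0,0,30],[0,0,-4,0,0,0,100],[0,0,0,0,0,0,100],[0,0,0,0,0,0,100]]'
python3 - <<'E'
from h import *
s=st(); c=vision.camera("wrist"); cv2.imwrite("pics/w19.png",cv2.resize(c["color"][80:280,220:420],None,fx=3,fy=3));
E
```

```text
clock: 53.35
eef_pos: [553.7, 278.3, 121.2]
eef_rot: [-3.139, 0.002, 1.318]
wrist_force: [-1.1, 0.3, 0.4]
finger_gap: 0.8
clock: 53.85
eef_pos: [554.0, 278.4, 93.9]
eef_rot: [-3.141, 0.001, 1.318]
wrist_force: [1.2, 0.3, 0.3]
finger_gap: 0.3
clock: 54.45
eef_pos: [554.2, 278.5, 70.8]
eef_rot: [-3.141, 0.0, 1.318]
wrist_force: [-0.3, -0.8, 1.4]
finger_gap: 0.5
clock: 55.25
eef_pos: [554.4, 278.6, 241.0]
eef_rot: [3.141, -0.0, 1.318]
wrist_force: [-0.7, 0.2, -0.4]
finger_gap: 29.4
t 55.25 pos [554.4 278.6 241. ] rpy [ 3.141 -0.     1.318] F [-0.7  0.2 -0.4] gap 29.4 q [ 0.41  0.44  1.25 -0.    1.45  0.66]
```

View pics/w19.png

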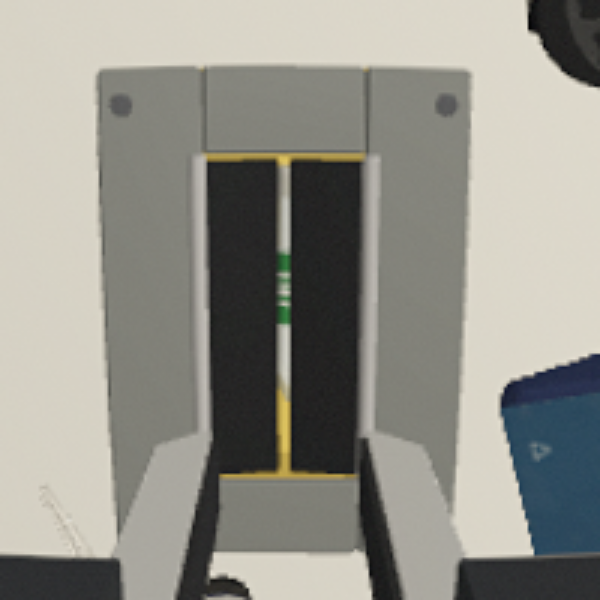

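The flaps are shut and green shows through the gap, so yellow must have dropped to one side. I'll move off and check everything.

```bash
python3 -m jog '[[-1,-3,-3,0,0,0,100],[-3,-2,-2.5,0,0,0,100],[-4,-1,-2,0,0,0,100],[-4,-1,-2,0,0,0,100],[-4,-1,0,0,0,0,100],[-2,-1,0,0,0,0,100],[0,0,0,0,0,0,100],[0,0,0,0,0,0,100]]'
python3 - <<'E'
from h import *
s=st(); c=vision.camera("wrist"); cv2.imwrite("pics/w20.png",c["color"])
t=vision.camera("top");sc=vision.camera("scene"); cv2.imwrite("pics/top9.png",cv2.resize(t["color"][120:270,165:485],None,fx=2.5,fy=2.5)); cv2.imwrite("pics/sc9.png",cv2.resize(sc["color"][130:330,180:480],None,fx=2.6,fy=2.6))
E
```

```text
clock: 56.1
eef_pos: [422.2, 126.9, 335.3]
eef_rot: [-3.141, 0.0, 1.317]
wrist_force: [-0.3, 0.2, -0.1]
finger_gap: 93.3
t 56.1 pos [422.2 126.9 335.3] rpy [-3.141  0.     1.317] F [-0.3  0.2 -0.1] gap 93.3 q [ 0.21 -0.02  1.59  0.    1.58  0.46]
```

View pics/w20.png

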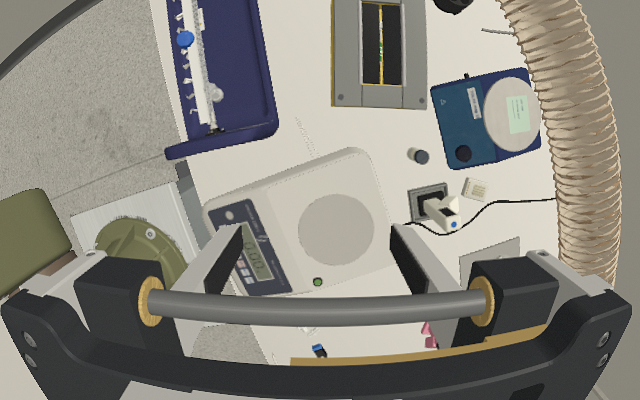

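View pics/top9.png

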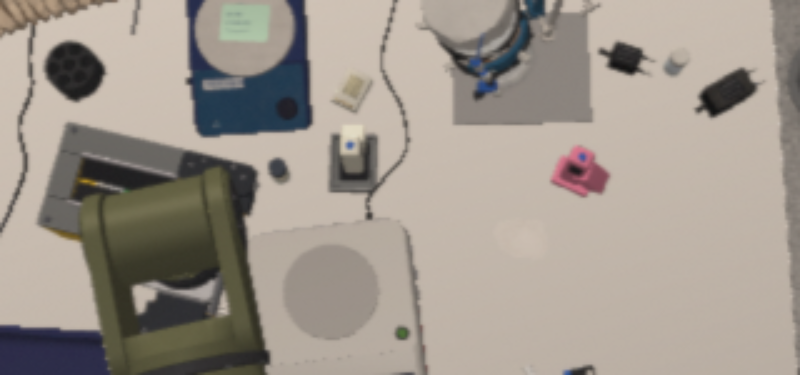

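View pics/sc9.png

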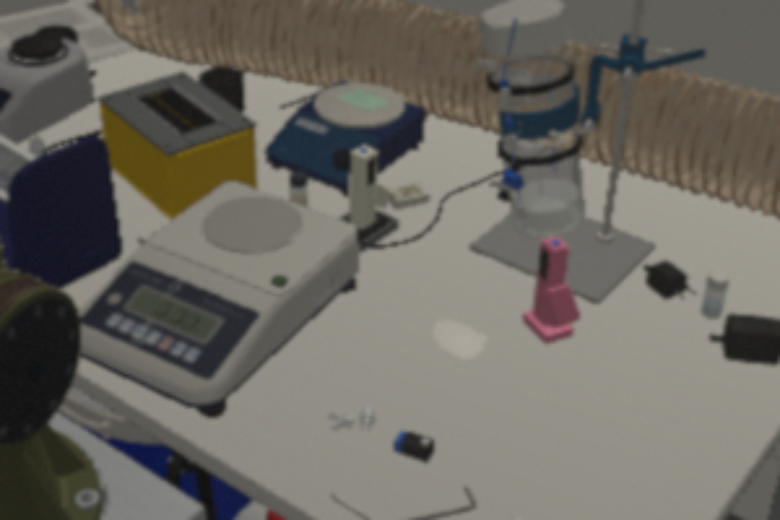

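Run:
```python
from cell import order
print(order.sign_off())
```

```text
the job is handed in; nothing more can be done
None
```

I scanned the three tubes that were there and stood the scanner back in its cradle. I then pushed all three through the waste-box flaps and handed the job in at about 56 s. No verdict is reported on handing in.

- **Scans:** I scanned red, yellow and green, in that order; violet was absent. Each was held for about 1.6 s or more, with the label about 74 mm from the window and within about 1 mm of the beam line by my estimate from the wrist camera. Green began about 2 mm off while the arm settled.
- **Knocked tube:** Yellow was knocked aside after its scan, to about (533, -459) mm. I found it again with the wrist camera before picking it up.
- **Last checks:** The last pictures show no tubes left on the table and the flaps shut. The scanner is upright in its cradle and released, and the vial is standing.
- **Not confirmed:** Through the gap between the flaps I could see green inside, and red earlier. I did not see yellow inside directly: it lay on the flaps, was pushed through, and was gone from the lid, fingers and table afterwards. I judged the scanner's final place in the cradle only by eye from the pictures.

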